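Lock the saw-fence stop with a flat driver

TASK

Take the orange flat screwdriver out of the wooden tool stand, seat its blade in the slotted brass cam screw on the blue stop block, and turn the screw gently clockwise, blade held in the slot, until the brass bolt is fully home between the steel lugs of the fence. Press lightly, keep the gripper itself off the fence and leave everything else undisturbed. Then put the screwdriver back upright in the stand's free hole, handle resting on the wood, and let go.

Things in the scene. Friction and masses are not known exactly. Their poses are not given: they have to be found in the camera images.
- driver_handle (a point): Centre of the flat driver's orange handle, 26 x 26 mm square (flats along x and y), black stripes; it runs from 35 mm below to 34 mm above this point. Stands upright in a hole of the stand. z: up the tool, x: along the blade's width. Mass about 120 g.
- driver_tip (a point): Middle of the driver's tip edge, 85 mm below driver_handle, same axes. Blade 14 mm wide (x), 2.5 mm thick (y), 14 mm long, on an 8 mm shank.
- stand: Fixed wooden stand 60 x 170 x 60 mm; origin at the centre of its underside. Two square holes 19 mm wide, 56 mm deep, at x = 0, y = -50 and +50 mm: one holds the driver, the other the awl. A handle rests on the top face (z = 60 mm), its shank and blade hang in the hole (tip at z = 10 mm, about 2 mm loose each way).
- fence: Fixed fence: plywood base 170 x 290 x 18 mm; on it a blue stop block 70 x 70 mm (top at z = 58 mm) and an aluminium rail along y, 40 mm wide, axis at x = 80 mm, top at z = 65 mm. Origin at table height under the screw's axis (middle of the block); x from block to rail, z up. The driver may touch it, the gripper not.
- screw_axis (a point): On the cam screw's vertical axis at the block's top face; axes as the fence (does not turn). Brass head 29 mm across, one slot through its middle 4 mm wide, 4 mm deep. Head top 2 to 12 mm above this point, unmeasured. Sprung: gives from 3 N, end of its 2.5 mm travel at 10.5 N. More than 35 N between driver and fence or screw (pressing and turning contacts added up) is too much.
- bolt (a joint): Travel (m) of the brass bolt, 12 x 10 mm, that the screw's cam pushes from the block along the fence's +x between two steel lugs: 0 open, 0.012 fully home. The screw has free play: the bolt moves only in the last 0.6 rad of the screw's turn, 20 mm per rad. Only the screw is to move it.
- lock_mark (a point): White line on the block's top, 23 mm from the screw's axis, 1.3 rad clockwise (from above) of the fence's +x: the slot's direction at its end stop, bolt home. The slot starts unmeasured, 0 to 0.7 rad clockwise of the fence's x. Turning takes 0.03 to 0.05 N m, sharply more at the stop; it stays where left. A blade pressed lightly on the head and turned drops into the slot when over it.
- awl: Green-handled awl in the stand's other hole, handle as the driver's, 118 mm long; origin at its tip. Leave it.
- workpiece: Loose pine strip 45 x 140 x 18 mm lying on the fence's base on the block's +y side; origin under its centre. Leave it.
- glue_bottle: Yellow glue bottle, 56 mm wide, 120 mm tall, upright; origin under its base. Leave it.
- mallet: Hammer lying at the far side of the table. Leave it.
- offcut: Dark wood offcut 60 x 110 x 30 mm; origin under its centre. Leave it.
- tape_measure: Yellow tape measure 62 x 36 x 58 mm standing on edge; origin under its centre. Leave it.
- wrench: Steel wrench lying near the robot. Leave it.
Mind the look-alikes: they are no part of the job. There is more than one size of the part that bears driver_handle; the job needs the middle-sized. What is shaped like the stand but black is not meant.

How it is judged:
By the outcome, as a careful person would: the job done as asked, in the order asked, and still so for the second after the job is handed in, with the robot touching nothing.
It also fails if it takes over 72 s, if anything falls off the work surface, if the arm or the gripper's body presses on something with over 40 N, if the wrist force passes 120 N, or if a joint passes its speed limit or range.

ROBOT

A 7-joint arm with a two-finger parallel gripper is mounted at the origin on the work surface. World frame = base frame: x ahead of the robot, y to its left, z up, the work surface at z = 0. Lengths are in m, angles in rad, forces in N, time in s.
With the tool pointing down it reaches from about 0.4 to 0.875 m from the base axis. Payload 19.3 kg.
Tool frame: the origin (TCP) lies midway between the tips of the shut fingers; the grasp point (between the pads) lies 19 mm behind it (bot.grip_point_offset is the distance from the TCP to the grasp point, in m); z points along the fingers, y is the direction in which the jaws open and shut (so a half turn about z gives the same grasp; the last joint's range is limited). The gripper opens to 85 mm and grips with 20 to 120 N. Pads are 22 mm wide; open, the fingers measure 114 mm over their backs; the gripper's body (76 mm by 85 mm) begins 54 mm behind the grasp point. The pads swing forward as they close: fully open they stand 13 mm farther back than shut.
Start: joints at [1.2, 0.521, -0.036, 1.599, 0.021, 1.021, -0.113], TCP at [0.185, -0.597, 0.231] pointing down, gripper open.
Joint ranges: [-2.91, 2.91], [-0.3, 2.13], [-1.5, 1.42], [0.17, 2.43], [-1.26, 4.41], [0.16, 1.93], [-2.52, 2.52]. Speed limits (rad/s): [1.89, 1.89, 2.39, 2.39, 3.01, 3.01, 3.01].

INTERFACE

Orientations are given as [roll, pitch, yaw] about the fixed x, y, z axes, in that order (R = Rz(yaw) Ry(pitch) Rx(roll)).
In Python, from workcell import bot, viewer, workorder gives the robot as it stands.
- The arm moves only by the tool move_arm, never from a script. Its argument "plan" is a list of rows, each a list of 6 numbers: the shift along the tool's x, y, z scaled (see below), then the turn, a rotation vector about the tool's x, y, z scaled (see below). A call has 1 to 5 rows; each row shifts and turns the commanded pose from where the row before left it, along the tool's axes as they then stand; what a row does not reach is not made up. The controller multiplies each number of a shift by 0.025 m and each number of a turn by pi rad. A row lasts 1/10 s, in which the tool goes at most 50 mm and 8.59 degrees, less where a joint would pass 70% of its speed; a pose out of reach is approached as far as the arm can. A call with a number of a shift or a turn outside -1 to 1 is refused whole. A call with a gripper value outside its range is refused whole. "claw" is the closure, from -1 (fully open) to 1 (shut), so that 0 is half open, set as the call begins (left out, the last holds). The fingers move at their own pace and stop on an object; "force" is the grip in N (left out, the last holds). Time passes only in rows, so rows that do not move let the fingers close. It gives the time, the measured TCP pose, the force and the opening at its end, in the units of the state.
- bot.observe(): the state, without advancing time (a new reading comes with each control period).
- viewer.grab_frame(name): name is "scene" or "side" or "wrist"; returns the picture (480x640x3 uint8, red, green, blue); there is no depth.
- viewer.camera_info(name): a dict with "K" (3x3 intrinsics, pixels), "R" (3x3) and "t" (3): a world point X has camera coordinates R X + t. Camera axes: x right, y down, z forward; pixel columns grow to the right and rows downward; lengths in m; the calibration is good to about 2 mm. A picture is of the moment at which its call begins: read the wrist's pose just before it. camera_info takes no time and is no camera call; for the wrist camera it gives the pose at the moment of the call.
- workorder.job_done(): hands the job in, once; it reports no verdict.
The state is a dict: "clock": time; "qpos": joint angles; "qd": joint speeds; "joint_efforts": joint torques, N m; "position": TCP position; "tool_rot": TCP orientation; "force": force on the tool from outside, world axes, zero at the start; "moment": the same for the moment, N m; "grip_width": finger opening in m.
Only numpy, scipy, OpenCV 4.12 (cv2) and the standard library are available. Lean on these libraries where they do the work, as an engineer would, in place of code of your own. Each camera call takes 0.05 s, during which the arm holds its last target.

## Working session

There is one attempt and no reset: what is moved stays moved. The work goes in short steps, Python scripts to look and compute and a tool call to move; the robot and the scene stay as the last step left them, time stands still between calls to the robot, and variables do not carry over. Pictures are saved under pics/ and viewed, and the job is handed in when it is done.

Besides the shell and the picture viewer there is one more tool, called after "Call:" by a JSON object that holds its "op" and its "data". move_arm: Moves the arm, as the interface text tells. Shifts and turns lie within -1 to 1; 1 stands for 0.025 m of shift or pi rad of turn. Its arguments: {"type":"object","properties":{"plan":{"type":"array","items":{"type":"array","items":{"type":"number"}}},"claw":{"type":"number"},"force":{"type":"number"}},"required":["plan"]}

```bash
ls; mkdir -p pics
python3 - <<'E'
from workcell import bot, viewer
import cv2
print(bot.observe())
for n in ("scene","side","wrist"):
    c=viewer.camera_info(n); print(n,c)
    cv2.imwrite(f"pics/{n}0.png",viewer.grab_frame(n)[:,:,::-1])
E
```

```text
pics
{'clock': 0.0, 'qpos': array([ 1.1998156 ,  0.5220119 , -0.0363035 ,  1.59997151,  0.02119697,
        1.02107501, -0.11278248]), 'qd': array([ 0.00077871, -0.00099625, -0.00081432,  0.00118925, -0.00218418,
       -0.00220827, -0.00141879]), 'joint_efforts': array([-1.33719099e-03, -9.27122927e+01,  1.97983459e+00, -3.69930947e+01,
        1.78269582e-02,  8.31012876e-03, -1.05018030e-04]), 'position': array([ 0.18502814, -0.59665698,  0.23074038]), 'tool_rot': array([-3.14051501e+00,  8.46462896e-05,  3.00765356e-01]), 'force': array([0.39728997, 0.12038165, 0.00076106]), 'moment': array([-0.02471719, -0.04440188, -0.04230897]), 'grip_width': 0.08572747823645109}
scene {'K': array([[563.15890343,   0.        , 320.94221407],
       [  0.        , 563.15890343, 235.13531228],
       [  0.        ,   0.        ,   1.        ]]), 'R': array([[-0.25998105,  0.96559699,  0.00568327],
       [ 0.60386622,  0.16717438, -0.77935763],
       [-0.75349548, -0.19918628, -0.62655358]]), 't': array([ 0.12138437, -0.27877559,  1.94045632])}
side {'K': array([[606.11416621,   0.        , 314.97322353],
       [  0.        , 606.11416621, 235.01234611],
       [  0.        ,   0.        ,   1.        ]]), 'R': array([[ 9.92884520e-01, -1.19078046e-01,  8.65423992e-04],
       [-9.27725053e-02, -7.78061743e-01, -6.21299595e-01],
       [ 7.46564949e-02,  6.16798462e-01, -7.83572629e-01]]), 't': array([-0.5390207 ,  0.10840096,  1.35863996])}
wrist {'K': array([[415.60830709,   0.        , 318.79077818],
       [  0.        , 415.60830709, 239.05671458],
       [  0.        ,   0.        ,   1.        ]]), 'R': array([[ 2.97375515e-01, -9.54760516e-01, -3.99528424e-04],
       [-9.21519970e-01, -2.87131619e-01,  2.61450528e-01],
       [-2.49737359e-01, -7.73808121e-02, -9.65216795e-01]]), 't': array([-0.62503841, -0.03416778,  0.37733685])}
```

View pics/scene0.png

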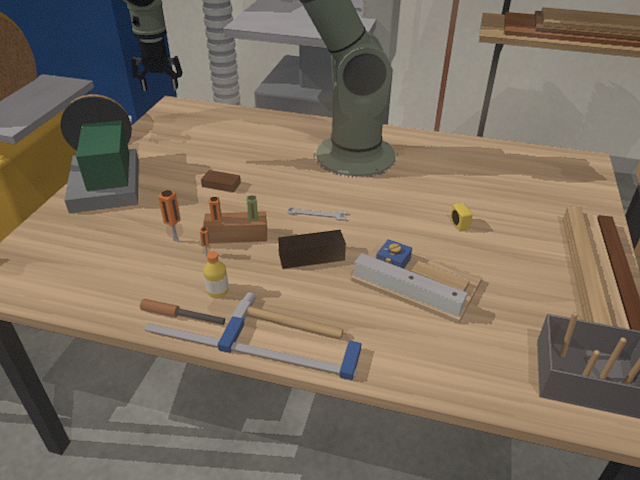

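View pics/side0.png

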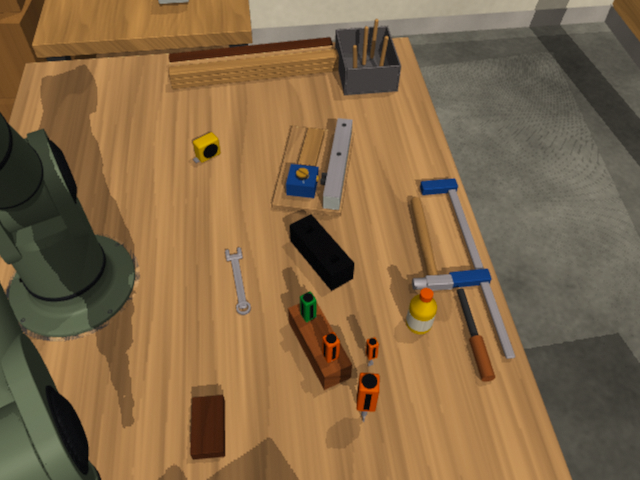

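View pics/wrist0.png

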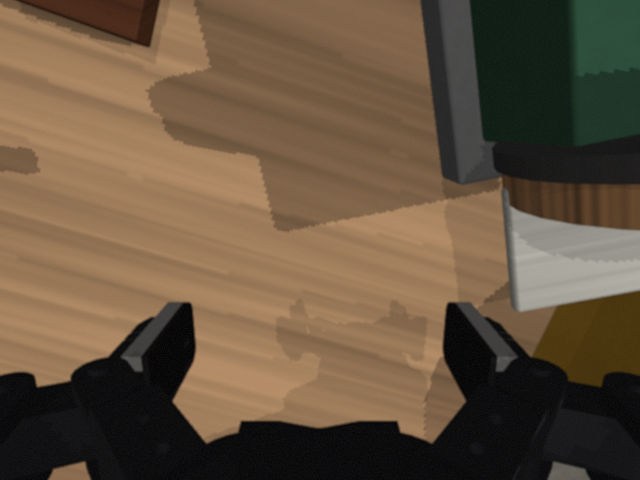

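```bash
cat > h.py <<'E'
import numpy as np,cv2
from workcell import bot,viewer
def ray(c,uv):
    d=np.linalg.inv(c["K"])@np.array([uv[0],uv[1],1.]); d=c["R"].T@d
    return -c["R"].T@c["t"], d/np.linalg.norm(d)
def plane(c,uv,z):
    o,d=ray(c,uv); return o+d*(z-o[2])/d[2]
def tri(c1,p1,c2,p2):
    o1,d1=ray(c1,p1);o2,d2=ray(c2,p2)
    A=np.stack([d1,-d2],1);s=np.linalg.lstsq(A,o2-o1,rcond=None)[0]
    a=o1+s[0]*d1;b=o2+s[1]*d2
    return (a+b)/2,np.linalg.norm(a-b)
def proj(c,X):
    p=c["K"]@(c["R"]@np.asarray(X)+c["t"]); return p[:2]/p[2]
def crop(src,dst,x0,y0,x1,y1,s):
    im=cv2.imread(src)[y0:y1,x0:x1]; cv2.imwrite(dst,cv2.resize(im,None,fx=s,fy=s,interpolation=cv2.INTER_CUBIC))
E
python3 - <<'E'
from h import *
crop("pics/side0.png","pics/s_a.png",270,270,400,400,6)if 0 else crop("pics/side0.png","pics/s_a.png",275,280,395,390,5)
crop("pics/side0.png","pics/s_b.png",265,110,365,220,5)
crop("pics/scene0.png","pics/c_a.png",150,180,280,260,6)
crop("pics/scene0.png","pics/c_b.png",345,230,485,325,5)
E
```

```text
(no output)
```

View pics/s_a.png

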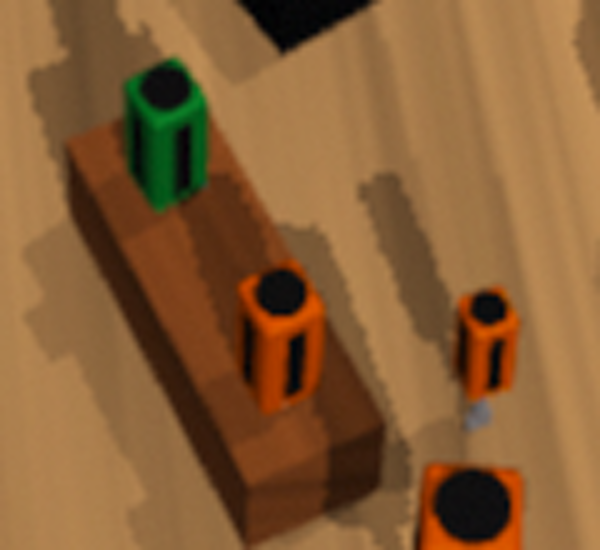

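View pics/s_b.png

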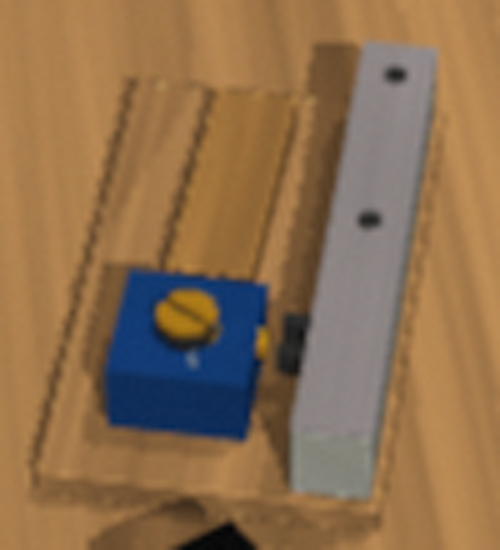

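View pics/c_a.png

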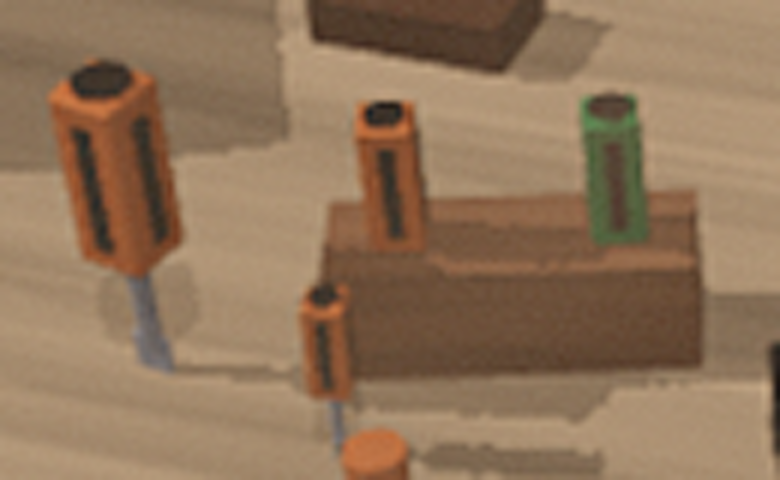

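View pics/c_b.png

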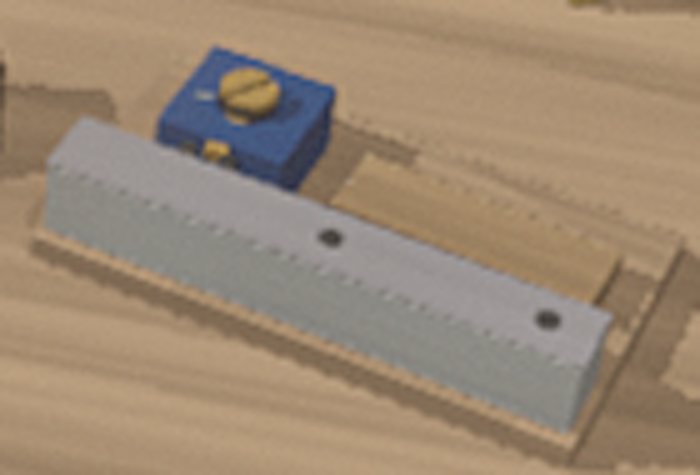

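Run:
```python
from h import *
S=viewer.camera_info("side");C=viewer.camera_info("scene")
sa=lambda x,y:(275+x/5-.4,280+y/5-.4); sb=lambda x,y:(265+x/5-.4,110+y/5-.4)
ca=lambda x,y:(150+x/6-.4,180+y/6-.4); cb=lambda x,y:(345+x/5-.4,230+y/5-.4)
d=tri(S,sa(281,293),C,ca(385,113)); a=tri(S,sa(166,88),C,ca(611,105))
print("driver top",d,plane(S,sa(281,293),.129),plane(C,ca(385,113),.129));print("awl",a,plane(S,sa(166,88),.129))
v=a[0]-d[0];print("stand y dir",np.arctan2(v[1],v[0]),np.linalg.norm(v))
print("stand corners",[plane(S,sa(*p),.06).round(4) for p in [(68,145),(247,460),(382,428)]],[plane(C,ca(*p),.06).round(4) for p in [(325,262),(697,262),(695,192),(330,203)]])
print("screw",tri(S,sb(187,313),C,cb(249,91)))
B=[plane(S,sb(*p),.058) for p in [(130,270),(268,287),(250,385),(107,373)]]
print("block",np.round(B,4),np.mean(B,0))
B=[plane(C,cb(*p),.058) for p in [(215,48),(335,92),(293,170),(160,125)]]
print("block",np.round(B,4),np.mean(B,0))
R=[plane(S,sb(*p),.065) for p in [(360,42),(436,50),(375,437),(291,425)]];print("rail",np.round(R,4))
for p,q in ((0,3),(1,2)):
  v=R[p]-R[q];print(np.arctan2(v[1],v[0])-np.pi/2)
R=[plane(C,cb(*p),.065) for p in [(47,160),(90,118),(613,318),(575,362)]];print("rail",np.round(R,4))
for p,q in ((3,0),(2,1)):
  v=R[p]-R[q];print(np.arctan2(v[1],v[0])-np.pi/2)
print("mark",plane(S,sb(193,358),.058),plane(C,cb(205,97),.058))
print("slot",plane(S,sb(167,297),.065),plane(S,sb(208,330),.065),plane(C,cb(225,99),.065),plane(C,cb(270,84),.065))
```

```text
driver top (array([ 0.54052341, -0.27644379,  0.12900401]), np.float64(0.0035159840603934825)) [ 0.53947623 -0.27488761  0.129     ] [ 0.54235358 -0.27730391  0.129     ]
awl (array([ 0.50791316, -0.18179877,  0.12906935]), np.float64(0.0030739111327221804)) [ 0.50703219 -0.1803009   0.129     ]
stand y dir 1.9026106253806432 0.10010550228300923
stand corners [array([ 0.4682, -0.1592,  0.06  ]), array([ 0.5234, -0.3073,  0.06  ]), array([ 0.5768, -0.3002,  0.06  ])] [array([ 0.5695, -0.3033,  0.06  ]), array([ 0.5244, -0.1407,  0.06  ]), array([ 0.4741, -0.1594,  0.06  ]), array([ 0.5275, -0.3198,  0.06  ])]
screw (array([0.53844534, 0.21675678, 0.06629151]), np.float64(0.005086985374037352))
block [[0.5129 0.2609 0.058 ]
 [0.5798 0.2409 0.058 ]
 [0.5631 0.1761 0.058 ]
 [0.4952 0.1922 0.058 ]] [0.53772313 0.21754257 0.058     ]
block [[0.5013 0.1914 0.058 ]
 [0.5205 0.2576 0.058 ]
 [0.5868 0.2457 0.058 ]
 [0.5705 0.1749 0.058 ]] [0.54475455 0.21737814 0.058     ]
rail [[0.6497 0.4091 0.065 ]
 [0.6888 0.398  0.065 ]
 [0.617  0.1294 0.065 ]
 [0.5785 0.1417 0.065 ]]
-0.2601361453756783
-0.2610082272655154
rail [[0.6201 0.1264 0.065 ]
 [0.5827 0.1406 0.065 ]
 [0.6587 0.4069 0.065 ]
 [0.6926 0.3918 0.065 ]]
-0.2668881967946235
-0.277735609610009
mark [0.53762917 0.19720765 0.058     ] [0.54241312 0.19322384 0.058     ]
slot [0.52872906 0.23307181 0.065     ] [0.54628335 0.20835757 0.065     ] [0.54958697 0.20431587 0.065     ] [0.53150632 0.22472718 0.065     ]
```

```bash
cat >> h.py <<'E'
from scipy.spatial.transform import Rotation as Ro
def toolR(s): return Ro.from_euler("xyz",s["tool_rot"]).as_matrix()
def plan(p,yaw):
    s=bot.observe(); R=toolR(s)
    d=R.T@(np.asarray(p)-s["position"]); 
    Rt=Ro.from_euler("xyz",[np.pi,0,yaw]).as_matrix()
    rv=Ro.from_matrix(R.T@Rt).as_rotvec()
    print("t %.2f pos %s rot %s F %s w %.4f"%(s["clock"],s["position"].round(4),s["tool_rot"].round(4),s["force"].round(2),s["grip_width"]))
    print("shift units",(d/.025).round(3),"turn units",(rv/np.pi).round(4), "rows",np.abs(d/.025).max().round(2),(np.linalg.norm(rv)/.15).round(2))
E
python3 - <<'E'
from h import *
s=bot.observe();R=toolR(s);c=viewer.camera_info("wrist")
p=-c["R"].T@c["t"];print("cam in tool",R.T@(p-s["position"]),"axes in tool\n",(R.T@c["R"].T).round(3))
plan([.541,-.276,.22],.332)
E
```

```text
cam in tool [ 0.06642709  0.00025146 -0.14207646] axes in tool
 [[ 0.001 -0.965 -0.261]
 [ 1.     0.001  0.001]
 [-0.001 -0.261  0.965]]
t 0.15 pos [ 0.1851 -0.5967  0.2309] rot [-3.1408  0.      0.3007] F [ 0.86 -0.95 -0.48] w 0.0857
shift units [17.398 -8.036  0.442] turn units [-0.0003  0.     -0.01  ] rows 17.4 0.21
```

Call:
{"op": "move_arm", "data": {"plan": [[0.6, -0.28, 0, 0, 0, -0.01], [1, -0.46, 0, 0, 0, 0], [1, -0.46, 0, 0, 0, 0], [1, -0.46, 0, 0, 0, 0], [1, -0.46, 0, 0, 0, 0]], "claw": -1}}

```text
clock: 0.65
position: [0.2782, -0.5082, 0.2312]
tool_rot: [-3.141, -0.0, 0.334]
force: [0.3, 0.2, -0.2]
grip_width: 0.0853
```

Call:
{"op": "move_arm", "data": {"plan": [[1, -0.46, 0, 0, 0, 0], [1, -0.46, 0, 0, 0, 0], [1, -0.46, 0, 0, 0, 0], [1, -0.46, 0, 0, 0, 0], [1, -0.46, 0, 0, 0, 0]]}}

```text
clock: 1.15
position: [0.3774, -0.4129, 0.2313]
tool_rot: [-3.141, -0.0, 0.334]
force: [-0.5, -0.7, 0.4]
grip_width: 0.0851
```

Call:
{"op": "move_arm", "data": {"plan": [[1, -0.46, 0, 0, 0, 0], [1, -0.46, 0, 0, 0, 0], [1, -0.46, 0, 0, 0, 0], [1, -0.46, 0, 0, 0, 0], [1, -0.46, 0, 0, 0, 0]]}}

```text
clock: 1.65
position: [0.4767, -0.3177, 0.2313]
tool_rot: [-3.141, -0.0, 0.334]
force: [1.1, 0.3, -0.4]
grip_width: 0.0854
```

Run:
```python
from h import *
plan([.541,-.276,.22],.332)
```

```text
t 1.65 pos [ 0.4767 -0.3177  0.2313] rot [-3.1413 -0.      0.3337] F [ 1.14  0.3  -0.42] w 0.0854
shift units [ 2.979 -0.735  0.45 ] turn units [-0.0001 -0.      0.0005] rows 2.98 0.01
```

Call:
{"op": "move_arm", "data": {"plan": [[1, -0.25, 0, 0, 0, 0], [0.9, -0.25, 0, 0, 0, 0], [0.6, -0.2, 0, 0, 0, 0], [0.3, 0, 0, 0, 0, 0], [0, 0, 0, 0, 0, 0]]}}

```text
clock: 2.15
position: [0.5366, -0.2798, 0.2311]
tool_rot: [-3.141, 0.0, 0.333]
force: [-0.5, 0.4, -0.3]
grip_width: 0.0853
```

Run:
```python
from h import *
import pickle
c=viewer.camera_info("wrist");plan([.541,-.276,.22],.332)
cv2.imwrite("pics/w1.png",viewer.grab_frame("wrist")[:,:,::-1]);pickle.dump(c,open("w1.pkl","wb"))
```

```text
t 2.15 pos [ 0.5366 -0.2798  0.2311] rot [-3.1414e+00  1.0000e-04  3.3320e-01] F [-0.53  0.4  -0.25] w 0.0853
shift units [ 0.217 -0.084  0.445] turn units [-0.0001  0.      0.0004] rows 0.45 0.01
```

View pics/w1.png

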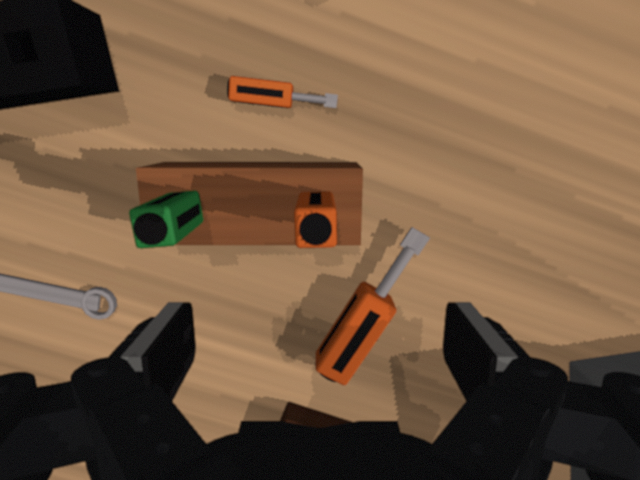

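Run:
```python
from h import *
import pickle
c=pickle.load(open("w1.pkl","rb"))
print("cam",-c["R"].T@c["t"])
print("drv",plane(c,(316,228.5),.129),"awl",plane(c,(150.5,228),.129),"big",plane(c,(327,380),.0),plane(c,(415,240),0))
for X in ([.541,-.276,.129],[.536,-.28,.231],[.508,-.182,.129]): print(proj(c,X))
print([plane(c,p,.06).round(4) for p in [(137,246),(361,245),(138,168),(361,168)]])
```

```text
cam [ 0.59944532 -0.25831664  0.37320779]
drv [ 0.54266905 -0.27636865  0.129     ] awl [ 0.51014717 -0.18179038  0.129     ] big [ 3.65420240e-01 -3.48703899e-01  5.55111512e-17] [ 0.53250715 -0.37657078  0.        ]
[314.52446689 230.83629614]
[317.71068922 312.95486082]
[150.0298578  231.36621071]
[array([ 0.4672, -0.1535,  0.06  ]), array([ 0.5256, -0.3191,  0.06  ]), array([ 0.527 , -0.1409,  0.06  ]), array([ 0.5816, -0.298 ,  0.06  ])]
```

Run:
```python
from h import *
import pickle
c=pickle.load(open("w1.pkl","rb"));S=viewer.camera_info("side");C=viewer.camera_info("scene")
for n,s,k in (("bigcap",(369,381),(167,193)),("bigtip",(363,417),(176,241)),("smallcap",(372.5,341.5),(203.5,229)),("smalltip",(370.5,362.5),(206,254))):
  X,e=tri(S,s,C,k);print(n,X.round(3),e.round(4),proj(c,X))
crop("pics/w1.png","pics/w1a.png",270,150,400,270,5)
```

```text
bigcap [ 0.591 -0.383  0.16 ] 0.0025 [537.06398016 222.12807614]
bigtip [ 0.592 -0.383 -0.001] 0.0046 [446.78241604 181.83512535]
smallcap [ 0.624 -0.273  0.09 ] 0.0059 [351.95368764  97.08760478]
smalltip [ 0.626 -0.275  0.005] 0.0068 [348.06035385 102.3993244 ]
```

View pics/w1a.png

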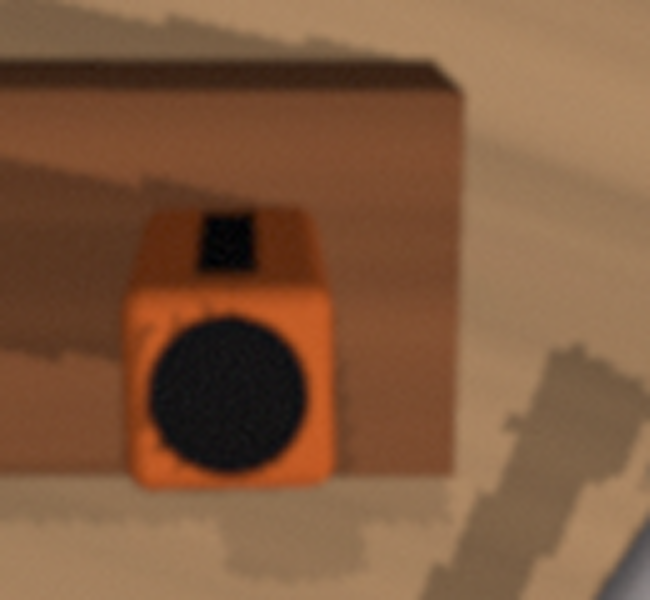

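Run:
```python
from h import *
plan([.542,-.2764,.082],.333)
```

```text
t 2.20 pos [ 0.5358 -0.2805  0.2311] rot [-3.1416e+00  5.0000e-04  3.3220e-01] F [-0.38  0.37  0.44] w 0.0858
shift units [ 0.289 -0.074  5.965] turn units [-0.      0.0002 -0.0003] rows 5.96 0.01
```

Call:
{"op": "move_arm", "data": {"plan": [[0.28, -0.07, 0.6, 0, 0, 0], [0, 0, 1, 0, 0, 0], [0, 0, 1, 0, 0, 0], [0, 0, 1, 0, 0, 0], [0, 0, 0.9, 0, 0, 0]]}}

```text
clock: 2.7
position: [0.5413, -0.2765, 0.1169]
tool_rot: [-3.141, 0.001, 0.331]
force: [0.9, -0.4, 0.2]
grip_width: 0.0852
```

Call:
{"op": "move_arm", "data": {"plan": [[0, 0, 0.7, 0, 0, 0], [0, 0, 0.5, 0, 0, 0], [0, 0, 0.25, 0, 0, 0], [0, 0, 0, 0, 0, 0]]}}

```text
clock: 3.1
position: [0.5419, -0.2762, 0.0819]
tool_rot: [-3.141, 0.001, 0.332]
force: [0.2, 0.2, 0.9]
grip_width: 0.0854
```

Run:
```python
from h import *
plan([.542,-.2764,.082],.333)
cv2.imwrite("pics/w2.png",viewer.grab_frame("wrist")[:,:,::-1])
```

```text
t 3.10 pos [ 0.5419 -0.2762  0.0819] rot [-3.141e+00  7.000e-04  3.319e-01] F [0.23 0.2  0.91] w 0.0854
shift units [ 0.003  0.008 -0.004] turn units [-0.0002  0.0002 -0.0004] rows 0.01 0.01
```

View pics/w2.png

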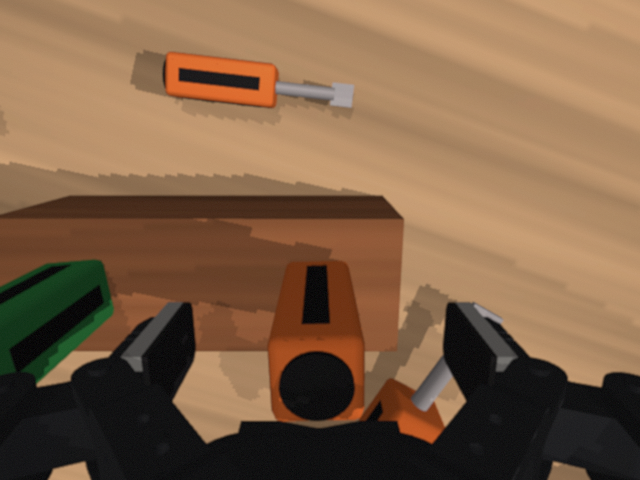

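Call:
{"op": "move_arm", "data": {"plan": [[0, 0, 0, 0, 0, 0], [0, 0, 0, 0, 0, 0], [0, 0, 0, 0, 0, 0], [0, 0, 0, 0, 0, 0], [0, 0, 0, 0, 0, 0]], "claw": 1, "force": 70}}

```text
clock: 3.65
position: [0.5424, -0.2763, 0.0829]
tool_rot: [3.141, -0.0, 0.332]
force: [-0.8, 0.4, 5.5]
grip_width: 0.0253
```

Call:
{"op": "move_arm", "data": {"plan": [[0, 0, 0, 0, 0, 0], [0, 0, 0, 0, 0, 0], [0, 0, 0, 0, 0, 0]]}}

```text
clock: 3.95
position: [0.5424, -0.2762, 0.0829]
tool_rot: [3.141, -0.0, 0.332]
force: [-1.1, 0.3, 7.2]
grip_width: 0.0257
```

Call:
{"op": "move_arm", "data": {"plan": [[0, 0, -0.3, 0, 0, 0], [0, 0, -0.6, 0, 0, 0], [0, 0, -0.8, 0, 0, 0], [0, 0, -0.9, 0, 0, 0], [0, 0, -0.9, 0, 0, 0]]}}

```text
clock: 4.45
position: [0.5423, -0.2762, 0.172]
tool_rot: [3.141, -0.0, 0.332]
force: [0.4, 0.2, -1.4]
grip_width: 0.0254
```

Call:
{"op": "move_arm", "data": {"plan": [[0, 0, -0.9, 0, 0, 0], [0, 0, -0.7, 0, 0, 0], [0, 0, -0.3, 0, 0, 0], [0, 0, 0, 0, 0, 0]]}}

```text
clock: 4.85
position: [0.5427, -0.2763, 0.2189]
tool_rot: [3.14, -0.001, 0.332]
force: [-0.7, 0.6, -1.8]
grip_width: 0.0254
```

Run:
```python
from h import *
plan([.538,.217,.18],.333)
for n in ("wrist","side","scene"): cv2.imwrite(f"pics/{n}3.png",viewer.grab_frame(n)[:,:,::-1])
s=bot.observe();p=s["position"]
for n in ("side","scene"):
  c=viewer.camera_info(n);print(n,proj(c,p+[0,0,-.073]),proj(c,p+[0,0,.046]))
crop("pics/side3.png","pics/s3.png",270,220,400,340,5);crop("pics/scene3.png","pics/c3.png",170,130,290,230,6)
```

```text
t 4.85 pos [ 0.5427 -0.2763  0.2189] rot [ 3.1402e+00 -1.5000e-03  3.3210e-01] F [-0.72  0.59 -1.77] w 0.0254
shift units [  6.256 -18.718   1.541] turn units [ 0.0004 -0.0005 -0.0003] rows 18.72 0.01
side [332.34706551 334.6811282 ] [333.99176554 299.95882509]
scene [213.66133858 193.85036319] [208.30592526 154.96933629]
```

View pics/s3.png

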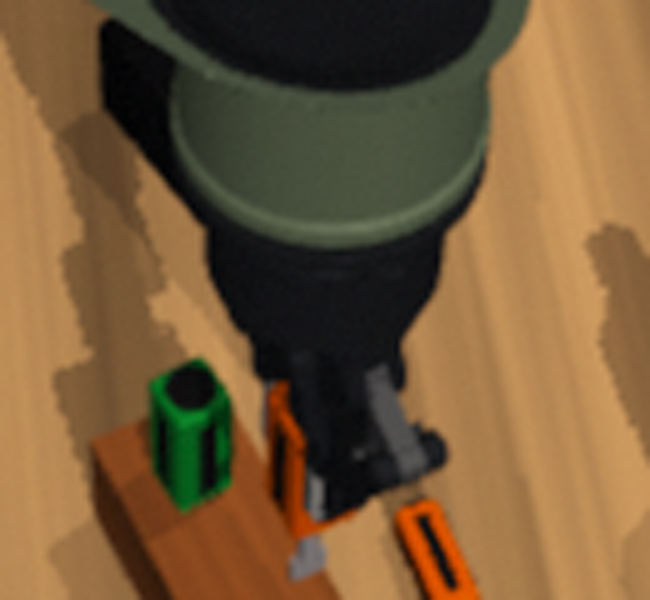

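View pics/c3.png

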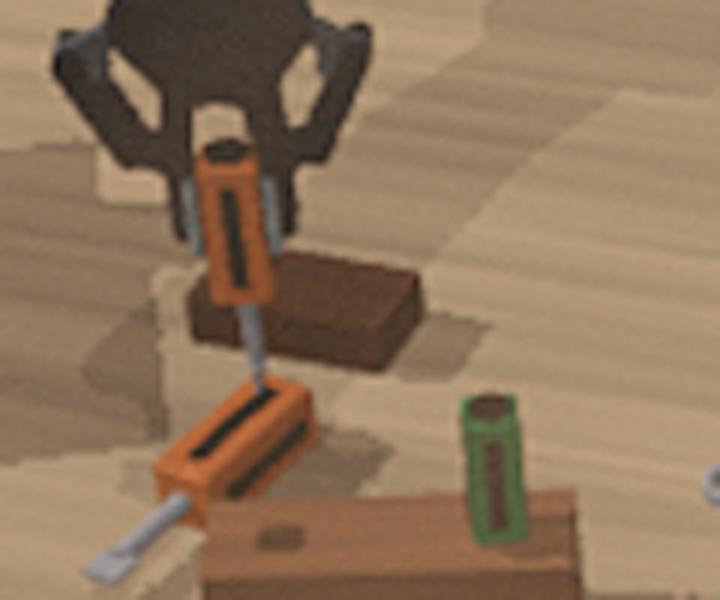

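View pics/wrist3.png

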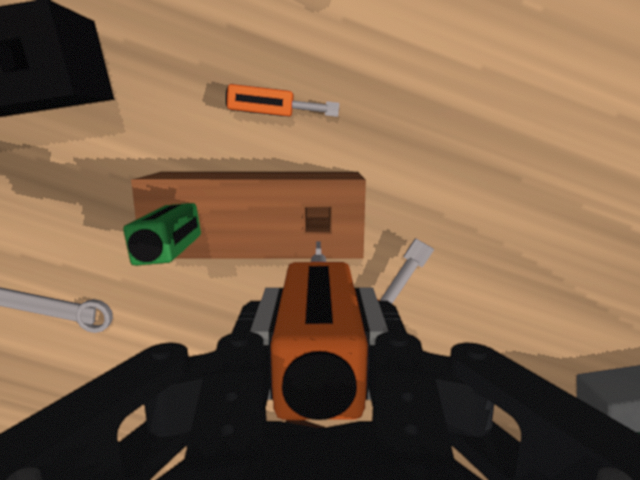

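Call:
{"op": "move_arm", "data": {"plan": [[0.2, -0.5, 0, 0, 0, 0], [0.38, -0.965, 0, 0, 0, 0], [0.38, -0.965, 0, 0, 0, 0], [0.38, -0.965, 0, 0, 0, 0], [0.38, -0.965, 0, 0, 0, 0]]}}

```text
clock: 5.5
position: [0.547, -0.157, 0.2169]
tool_rot: [-3.141, 0.001, 0.333]
force: [0.4, 0.0, -1.0]
grip_width: 0.0254
```

Call:
{"op": "move_arm", "data": {"plan": [[0.38, -0.965, 0, 0, 0, 0], [0.38, -0.965, 0, 0, 0, 0], [0.38, -0.965, 0, 0, 0, 0], [0.38, -0.965, 0, 0, 0, 0], [0.38, -0.965, 0, 0, 0, 0]]}}

```text
clock: 6.0
position: [0.5523, -0.0276, 0.217]
tool_rot: [-3.141, 0.001, 0.333]
force: [0.5, -0.7, -0.8]
grip_width: 0.0252
```

Call:
{"op": "move_arm", "data": {"plan": [[0.38, -0.965, 0, 0, 0, 0], [0.38, -0.965, 0, 0, 0, 0], [0.38, -0.965, 0, 0, 0, 0], [0.38, -0.965, 0, 0, 0, 0], [0.38, -0.965, 0, 0, 0, 0]]}}

```text
clock: 6.5
position: [0.5577, 0.1018, 0.217]
tool_rot: [-3.141, 0.001, 0.333]
force: [0.5, -0.5, -1.2]
grip_width: 0.0253
```

Call:
{"op": "move_arm", "data": {"plan": [[0.38, -0.965, 0, 0, 0, 0], [0.38, -0.965, 0, 0, 0, 0], [0.38, -0.965, 0, 0, 0, 0], [0.2, -0.5, 0, 0, 0, -0.02], [0, 0, 0, 0, 0, -0.045]]}}

```text
clock: 7.0
position: [0.5612, 0.1946, 0.2168]
tool_rot: [-3.14, 0.001, 0.543]
force: [0.9, -0.4, -1.7]
grip_width: 0.0253
```

Call:
{"op": "move_arm", "data": {"plan": [[0, 0, 0, 0, 0, -0.047], [0, 0, 0, 0, 0, -0.047], [0, 0, 0, 0, 0, -0.047], [0, 0, 0, 0, 0, -0.047], [0, 0, 0, 0, 0, -0.047]]}}

```text
clock: 7.5
position: [0.5616, 0.1919, 0.2169]
tool_rot: [-3.14, 0.0, 1.281]
force: [0.6, -1.1, -1.5]
grip_width: 0.0254
```

Call:
{"op": "move_arm", "data": {"plan": [[0, 0, 0, 0, 0, -0.047], [0, 0, 0, 0, 0, -0.047], [0, 0, 0, 0, 0, -0.047], [0, 0, 0, 0, 0, -0.047], [0, 0, 0, 0, 0, -0.047]]}}

```text
clock: 8.0
position: [0.5617, 0.1918, 0.217]
tool_rot: [-3.141, -0.0, 2.02]
force: [0.6, 0.4, -0.4]
grip_width: 0.025
```

Run:
```python
from h import *
plan([.563,.190,.2],2.24);print(bot.observe()["qpos"])
```

```text
t 8.00 pos [0.5617 0.1918 0.217 ] rot [-3.1407e+00 -4.0000e-04  2.0198e+00] F [ 0.6   0.42 -0.39] w 0.0250
shift units [-0.09   0.017  0.679] turn units [-0.0003 -0.0002 -0.0701] rows 0.68 1.47
[ 0.01008972  0.55311609 -0.63807989  1.67697103  0.37146745  1.03664358
 -0.2998997 ]
```

Call:
{"op": "move_arm", "data": {"plan": [[0, 0, 0.6, 0, 0, -0.035], [0, 0, 0.6, 0, 0, -0.035], [0, 0, 0, 0, 0, 0], [0, 0, 0, 0, 0, 0]]}}

```text
clock: 8.4
position: [0.562, 0.1916, 0.1875]
tool_rot: [-3.141, -0.001, 2.23]
force: [-0.2, -0.8, -1.8]
grip_width: 0.0249
```

Run:
```python
from h import *
import pickle
plan([.541,.217,.2],2.24)
c=viewer.camera_info("wrist");s=bot.observe()
cv2.imwrite("pics/w4.png",viewer.grab_frame("wrist")[:,:,::-1]);pickle.dump((c,s),open("w4.pkl","wb"))
print(proj(c,s["position"]+[0,0,-.073]), proj(c,[.541,.2175,.066]))
```

```text
t 8.40 pos [0.562  0.1916 0.1875] rot [-3.141e+00 -8.000e-04  2.230e+00] F [-0.21 -0.78 -1.77] w 0.0249
shift units [ 1.319 -0.043 -0.499] turn units [-0.0002 -0.0002 -0.0032] rows 1.32 0.07
[318.40035217 252.16856129] [317.36190227 179.32630966]
```

View pics/w4.png

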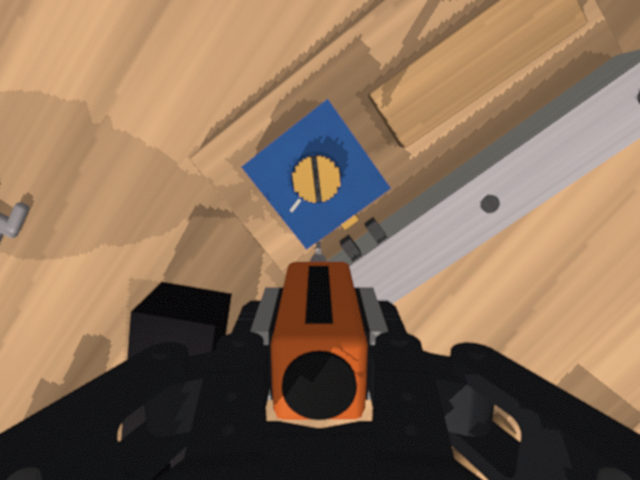

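Run:
```python
from h import *
import pickle
c,s=pickle.load(open("w4.pkl","rb"))
im=cv2.imread("pics/w4.png");hsv=cv2.cvtColor(im,cv2.COLOR_BGR2HSV)
sub=hsv[140:220,280:360]
m=(cv2.inRange(sub,(15,90,110),(35,255,255)))
n,l,st,ce=cv2.connectedComponentsWithStats(m);print(st,ce)
b=cv2.inRange(hsv,(100,120,40),(130,255,255));cn=max(cv2.findContours(b,0,2)[0],key=cv2.contourArea)
r=cv2.minAreaRect(cn);bp=cv2.boxPoints(r);P=np.array([plane(c,p,.058) for p in bp]);print("block",P.round(4),P.mean(0).round(4))
for i in range(4): v=P[(i+1)%4]-P[i];print(np.linalg.norm(v).round(4),np.arctan2(v[1],v[0]).round(4))
crop("pics/w4.png","pics/w4a.png",265,125,365,225,6)
```

```text
[[   0    0   80   80 4831]
 [  12   17   25   45  759]
 [  36   16   24   45  767]
 [  69   73   11    7   42]
 [   0   79    1    1    1]] [[40.31856758 39.46760505]
 [24.52832675 39.88405797]
 [47.25554107 37.20730117]
 [75.21428571 77.21428571]
 [ 0.         79.        ]]
block [[0.4965 0.1939 0.058 ]
 [0.516  0.2594 0.058 ]
 [0.5825 0.2432 0.058 ]
 [0.5647 0.1733 0.058 ]] [0.5399 0.2174 0.058 ]
0.0683 1.281
0.0685 -0.2389
0.0721 -1.8201
0.0713 2.8486
```

View pics/w4a.png

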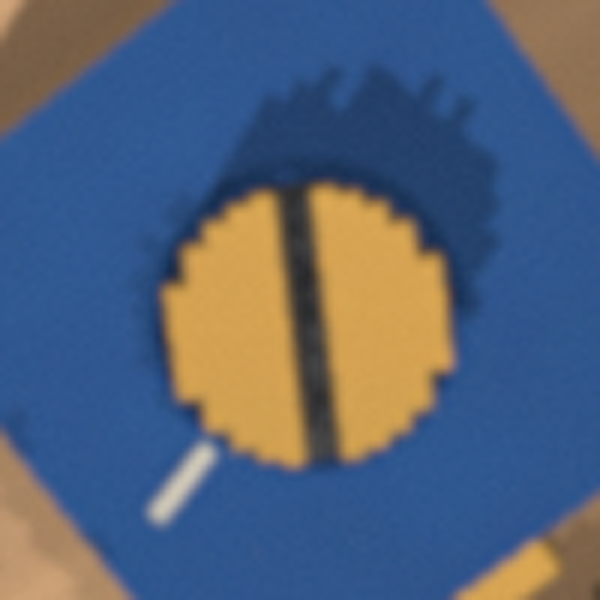

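Run:
```python
from h import *
import pickle
c,s=pickle.load(open("w4.pkl","rb"))
f=lambda x,y:(265+x/6-.4,125+y/6-.4)
for z in (.060,.065,.07):
  a,b=plane(c,f(293,190),z),plane(c,f(325,460),z);v=b-a
  ce=plane(c,f(309.5,325),z);l,r=plane(c,f(162,315),z),plane(c,f(457,335),z);t,bt=plane(c,f(309,182),z),plane(c,f(309,468),z)
  print(z,"centre",ce.round(4),"slot mid",((a+b)/2).round(4),"ang",np.arctan2(v[1],v[0]).round(3),"diam",np.linalg.norm(l-r).round(4),np.linalg.norm(t-bt).round(4))
a,b=plane(c,f(155,520),.058),plane(c,f(210,450),.058);m=(a+b)/2;print("mark",m,a,b)
o=np.array([.5399,.2174]);v=m[:2]-o;print(np.arctan2(v[1],v[0]),np.linalg.norm(v))
```

```text
0.06 centre [0.5406 0.2167 0.06  ] slot mid [0.5407 0.2165 0.06  ] ang -0.794 diam 0.0319 0.0307
0.065 centre [0.5403 0.2172 0.065 ] slot mid [0.5404 0.217  0.065 ] ang -0.794 diam 0.0313 0.0302
0.07 centre [0.5399 0.2177 0.07  ] slot mid [0.54   0.2175 0.07  ] ang -0.794 diam 0.0307 0.0296
mark [0.54044993 0.19397166 0.058     ] [0.54040885 0.18897761 0.058     ] [0.54049102 0.19896572 0.058     ]
-1.547327607162998 0.023434788581904436
```

Run:
```python
from h import *
import pickle
c,s=pickle.load(open("w4.pkl","rb"));R=toolR(s)
im=cv2.imread("pics/w4.png")
m=cv2.inRange(im[340:425,278:362],(0,0,0),(45,45,45))
n,l,st,ce=cv2.connectedComponentsWithStats(m);print(st[1:],ce[1:])
for z in (.129-.083,):
  zz=s["position"][2]+z
  p=plane(c,(319,385.5),zz);print("cap in tool",R.T@(p-s["position"]))
for x in (-.007,0,.007,): print(x,proj(c,s["position"]+R@np.array([x,0,.073])))
crop("pics/w4.png","pics/w4b.png",260,230,380,430,3);crop("pics/w4.png","pics/w4c.png",295,235,345,275,12)
```

```text
[[   5   12   73   67 3848]
 [   0   82   13    3   24]
 [  70   82   14    3   27]] [[40.74142412 44.69568607]
 [ 4.54166667 83.41666667]
 [78.07407407 83.37037037]]
cap in tool [-0.00058146  0.00032311 -0.04600067]
-0.007 [318.30379429 264.35246965]
0 [318.31487265 252.06927812]
0.007 [318.32613336 239.58389292]
```

View pics/w4c.png

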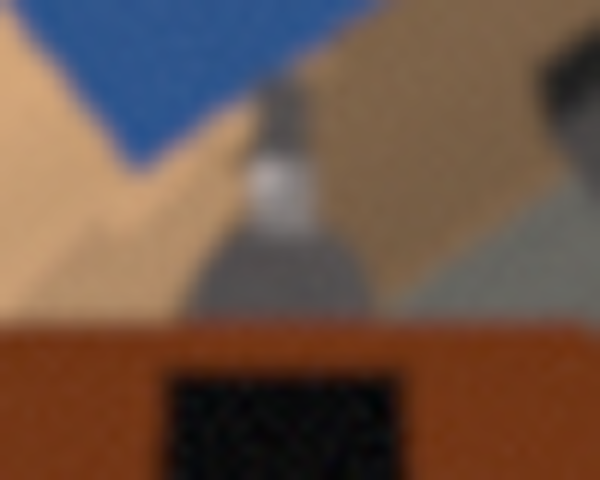

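View pics/w4b.png

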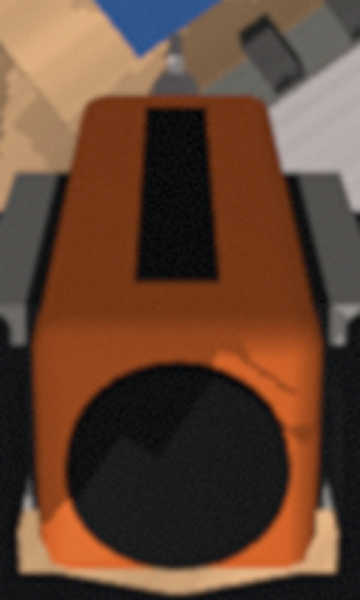

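Run:
```python
from h import *
plan([.5395,.2181,.16],2.35)
```

```text
t 8.45 pos [0.5624 0.1916 0.1879] rot [ 3.1414e+00 -3.0000e-04  2.2300e+00] F [ 0.33 -0.02 -1.63] w 0.0253
shift units [ 1.397 -0.074  1.118] turn units [ 0.0001 -0.0001 -0.0382] rows 1.4 0.8
```

Call:
{"op": "move_arm", "data": {"plan": [[0.5, -0.03, 0, 0, 0, 0], [0.6, -0.03, 0.2, 0, 0, 0], [0.3, -0.015, 0.5, 0, 0, 0], [0, 0, 0.4, 0, 0, -0.038], [0, 0, 0, 0, 0, 0]]}}

```text
clock: 8.95
position: [0.5385, 0.2177, 0.1587]
tool_rot: [-3.14, -0.001, 2.355]
force: [-0.4, -0.9, -1.3]
grip_width: 0.0253
```

Run:
```python
from h import *
import pickle
plan([.5395,.2181,.16],2.35)
c=viewer.camera_info("wrist");s=bot.observe()
cv2.imwrite("pics/w5.png",viewer.grab_frame("wrist")[:,:,::-1]);pickle.dump((c,s),open("w5.pkl","wb"))
crop("pics/w5.png","pics/w5c.png",260,160,380,280,5)
for n in ("side","scene"):
  cv2.imwrite(f"pics/{n}5.png",viewer.grab_frame(n)[:,:,::-1])
crop("pics/side5.png","pics/s5.png",250,120,350,220,5)
crop("pics/scene5.png","pics/c5.png",340,200,440,290,6)
```

```text
t 8.95 pos [0.5385 0.2177 0.1587] rot [-3.1399e+00 -8.0000e-04  2.3548e+00] F [-0.44 -0.95 -1.32] w 0.0253
shift units [-0.017  0.038 -0.051] turn units [-0.0005 -0.0002  0.0015] rows 0.05 0.03
```

View pics/w5c.png

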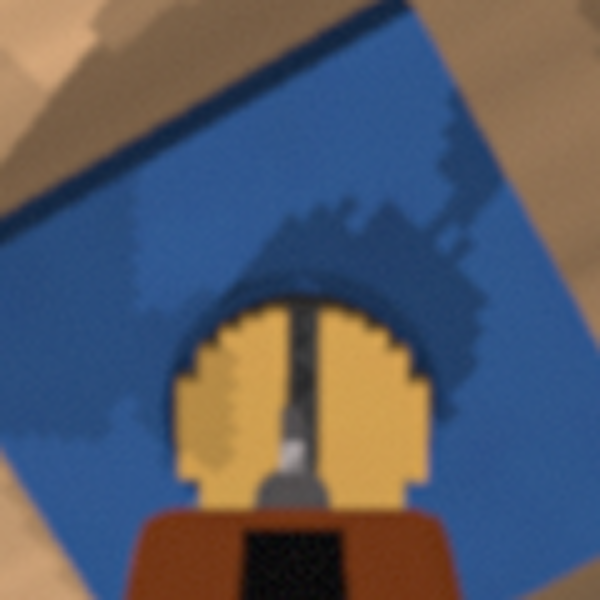

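View pics/s5.png

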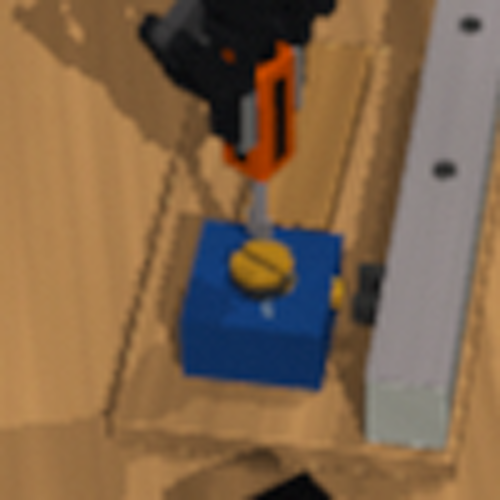

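View pics/c5.png

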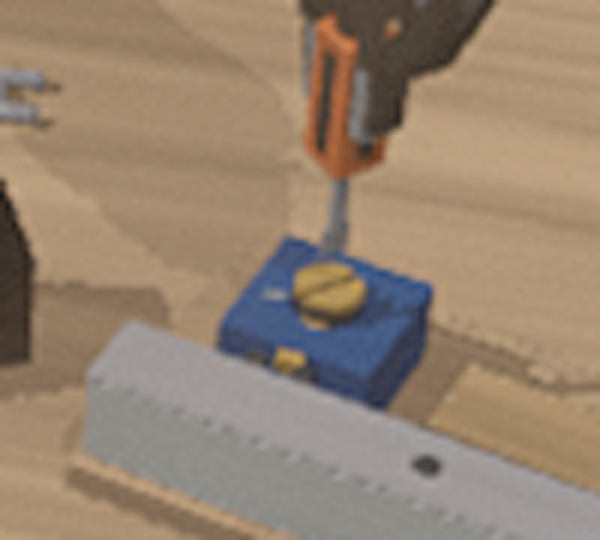

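Call:
{"op": "move_arm", "data": {"plan": [[0, 0.044, 0, 0, 0, 0.001], [0, 0, 0.2, 0, 0, 0], [0, 0, 0.12, 0, 0, 0], [0, 0, 0.08, 0, 0, 0], [0, 0, 0, 0, 0, 0]]}}

```text
clock: 9.6
position: [0.5401, 0.2183, 0.1497]
tool_rot: [-3.141, -0.0, 2.349]
force: [-0.1, 0.1, -0.9]
grip_width: 0.0254
```

Run:
```python
from h import *
import pickle
plan([.5395,.2181,.15],2.35)
cv2.imwrite("pics/w6.png",viewer.grab_frame("wrist")[:,:,::-1])
crop("pics/w6.png","pics/w6c.png",260,160,380,280,5)
cv2.imwrite("pics/scene6.png",viewer.grab_frame("scene")[:,:,::-1])
crop("pics/scene6.png","pics/c6.png",340,200,440,290,6)
```

```text
t 9.60 pos [0.5401 0.2183 0.1497] rot [-3.1411e+00 -3.0000e-04  2.3489e+00] F [-0.11  0.07 -0.9 ] w 0.0254
shift units [ 0.013 -0.023 -0.012] turn units [-0.0001 -0.0001 -0.0004] rows 0.02 0.01
```

View pics/w6c.png

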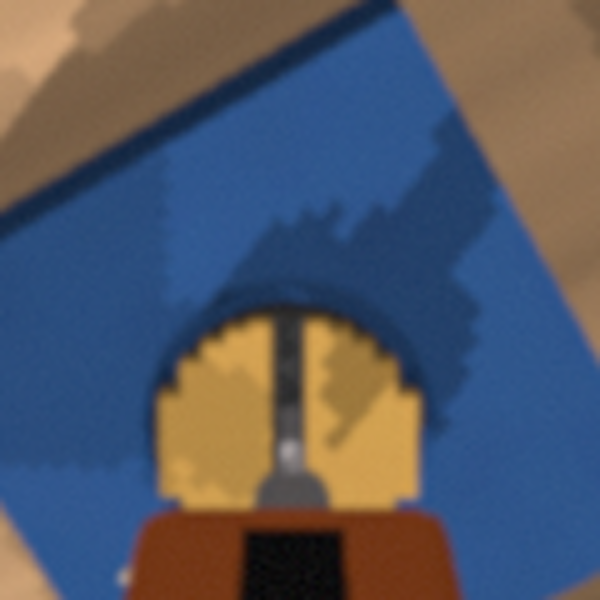

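View pics/c6.png

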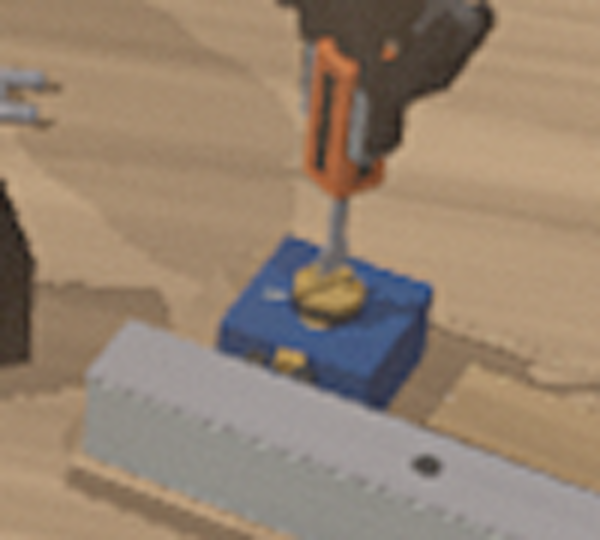

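Call:
{"op": "move_arm", "data": {"plan": [[0, 0, 0.1, 0, 0, 0], [0, 0, 0.1, 0, 0, 0], [0, 0, 0, 0, 0, 0]]}}

```text
clock: 10.0
position: [0.5401, 0.2182, 0.1447]
tool_rot: [-3.141, -0.0, 2.349]
force: [-0.3, -0.4, -2.0]
grip_width: 0.025
```

Call:
{"op": "move_arm", "data": {"plan": [[0, 0, 0.06, 0, 0, 0], [0, 0, 0, 0, 0, 0]]}}

```text
clock: 10.2
position: [0.5402, 0.2183, 0.1434]
tool_rot: [-3.141, -0.0, 2.349]
force: [-0.1, -0.0, -1.1]
grip_width: 0.0252
```

Call:
{"op": "move_arm", "data": {"plan": [[0, 0, 0.06, 0, 0, 0], [0, 0, 0, 0, 0, 0]]}}

```text
clock: 10.4
position: [0.5402, 0.2183, 0.1419]
tool_rot: [-3.141, -0.0, 2.349]
force: [-0.1, 1.1, -1.6]
grip_width: 0.0251
```

Call:
{"op": "move_arm", "data": {"plan": [[0, 0, 0.06, 0, 0, 0], [0, 0, 0, 0, 0, 0]]}}

```text
clock: 10.6
position: [0.5402, 0.2183, 0.1404]
tool_rot: [-3.141, -0.0, 2.349]
force: [0.2, -0.3, -1.6]
grip_width: 0.0253
```

Call:
{"op": "move_arm", "data": {"plan": [[0, 0, 0.05, 0, 0, 0], [0, 0, 0, 0, 0, 0]]}}

```text
clock: 10.8
position: [0.5403, 0.2183, 0.1392]
tool_rot: [-3.141, -0.0, 2.349]
force: [-0.2, -0.3, -1.5]
grip_width: 0.0254
```

Call:
{"op": "move_arm", "data": {"plan": [[0, 0, 0.05, 0, 0, 0], [0, 0, 0, 0, 0, 0]]}}

```text
clock: 11.0
position: [0.5403, 0.2183, 0.1379]
tool_rot: [-3.141, -0.0, 2.349]
force: [-0.8, 0.3, -1.6]
grip_width: 0.0253
```

Run:
```python
from h import *
plan([.5395,.2181,.15],2.35)
cv2.imwrite("pics/w7.png",viewer.grab_frame("wrist")[:,:,::-1])
crop("pics/w7.png","pics/w7c.png",260,160,380,280,5)
cv2.imwrite("pics/scene7.png",viewer.grab_frame("scene")[:,:,::-1])
crop("pics/scene7.png","pics/c7.png",340,200,440,290,6)
```

```text
t 11.00 pos [0.5403 0.2183 0.1379] rot [-3.1414e+00 -1.0000e-04  2.3490e+00] F [-0.77  0.25 -1.59] w 0.0253
shift units [ 0.016 -0.027 -0.483] turn units [-0.     -0.     -0.0003] rows 0.48 0.01
```

View pics/w7c.png

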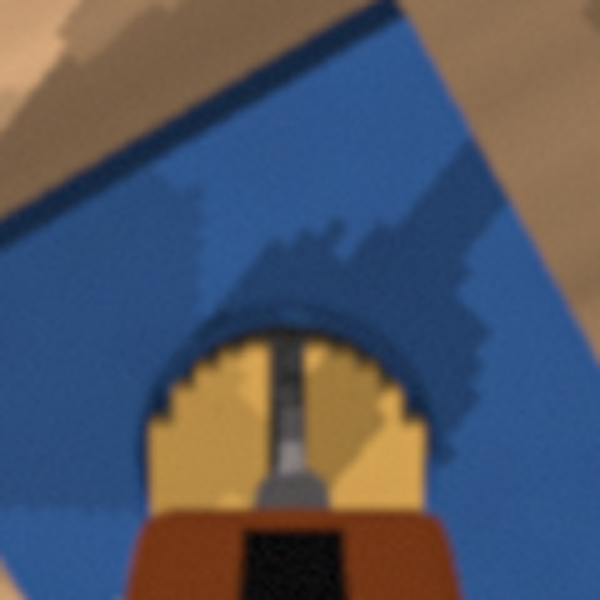

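View pics/c7.png

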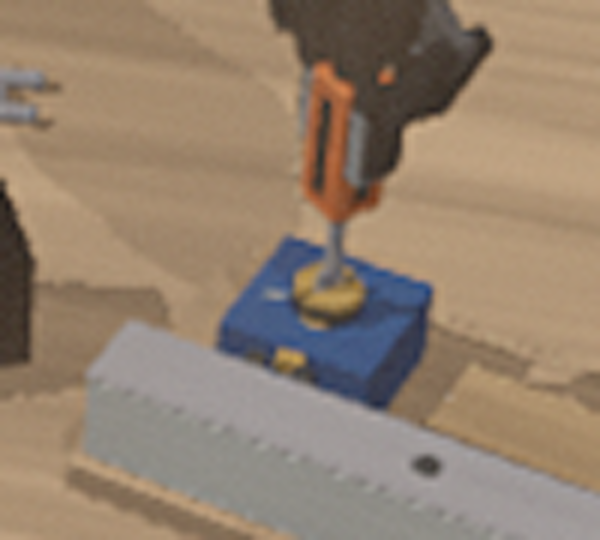

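Call:
{"op": "move_arm", "data": {"plan": [[0, 0, 0.05, 0, 0, 0], [0, 0, 0, 0, 0, 0]]}}

```text
clock: 11.3
position: [0.5404, 0.2184, 0.1369]
tool_rot: [3.141, 0.0, 2.349]
force: [-1.5, -0.5, 2.9]
grip_width: 0.0251
```

Call:
{"op": "move_arm", "data": {"plan": [[0, 0, 0.05, 0, 0, 0], [0, 0, 0, 0, 0, 0]]}}

```text
clock: 11.5
position: [0.5404, 0.2184, 0.1357]
tool_rot: [3.141, 0.0, 2.349]
force: [-0.4, -0.3, 6.4]
grip_width: 0.0254
```

Call:
{"op": "move_arm", "data": {"plan": [[0, 0, 0.04, 0, 0, 0], [0, 0, 0, 0, 0, 0]]}}

```text
clock: 11.7
position: [0.5404, 0.2184, 0.1349]
tool_rot: [3.141, 0.0, 2.349]
force: [-0.9, -0.9, 8.1]
grip_width: 0.0247
```

Call:
{"op": "move_arm", "data": {"plan": [[0, 0, -0.03, 0, 0, 0], [0, 0, 0, 0, 0, 0.01], [0, 0, 0, 0, 0, 0.015], [0, 0, 0, 0, 0, 0.015], [0, 0, 0, 0, 0, 0.015]]}}

```text
clock: 12.2
position: [0.5405, 0.2183, 0.1356]
tool_rot: [3.141, 0.0, 2.174]
force: [-0.7, -0.8, 6.9]
grip_width: 0.0255
```

Run:
```python
from h import *
plan([.5395,.2181,.15],2.35);print(bot.observe()["moment"])
cv2.imwrite("pics/w8.png",viewer.grab_frame("wrist")[:,:,::-1])
crop("pics/w8.png","pics/w8c.png",260,160,380,280,5)
cv2.imwrite("pics/scene8.png",viewer.grab_frame("scene")[:,:,::-1])
crop("pics/scene8.png","pics/c8.png",340,200,440,290,6)
```

```text
t 12.20 pos [0.5405 0.2183 0.1356] rot [3.1412e+00 3.0000e-04 2.1743e+00] F [-0.71 -0.8   6.89] w 0.0255
shift units [ 0.015 -0.037 -0.577] turn units [ 0.0001  0.0001 -0.0559] rows 0.58 1.17
[-0.3267711   0.20602604  0.0834446 ]
```

View pics/w8c.png

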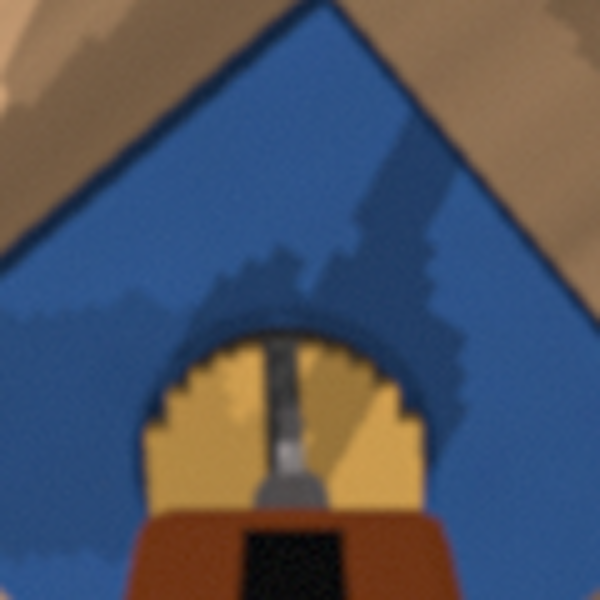

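View pics/c8.png

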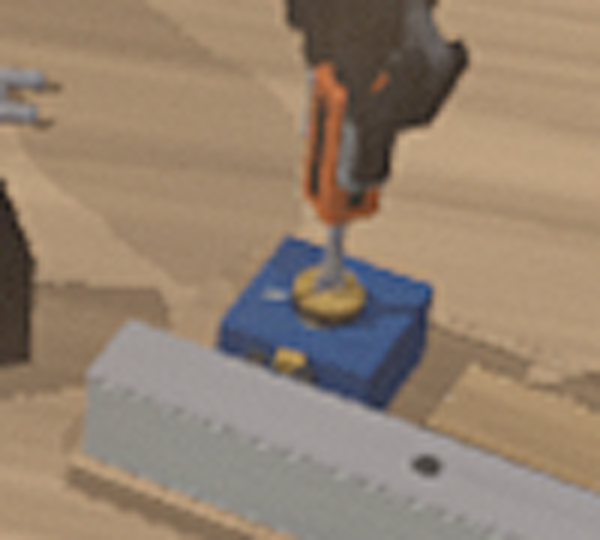

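Call:
{"op": "move_arm", "data": {"plan": [[0, 0, -0.015, 0, 0, 0.015], [0, 0, 0, 0, 0, 0.015], [0, 0, 0, 0, 0, 0.015], [0, 0, 0, 0, 0, 0.015], [0, 0, 0, 0, 0, 0.015]]}}

```text
clock: 12.8
position: [0.5402, 0.2182, 0.1358]
tool_rot: [-3.141, 0.0, 1.939]
force: [-1.3, -1.9, 6.2]
grip_width: 0.0252
```

Run:
```python
from h import *
plan([.5395,.2181,.15],2.35);print(bot.observe()["moment"])
```

```text
t 12.80 pos [0.5402 0.2182 0.1358] rot [-3.1413e+00  3.0000e-04  1.9388e+00] F [-1.33 -1.91  6.17] w 0.0252
shift units [ 0.006 -0.026 -0.569] turn units [-1.000e-04  1.000e-04 -1.309e-01] rows 0.57 2.74
[-0.42975988  0.64420788  0.00760666]
```

Call:
{"op": "move_arm", "data": {"plan": [[0, 0, 0, 0, 0, 0.015], [0, 0, 0, 0, 0, 0.015], [0, 0, 0, 0, 0, 0.015], [0, 0, 0, 0, 0, 0.015], [0, 0, 0, 0, 0, 0]]}}

```text
clock: 13.3
position: [0.5402, 0.2181, 0.1358]
tool_rot: [-3.141, 0.0, 1.75]
force: [-2.2, -1.5, 5.5]
grip_width: 0.0254
```

Run:
```python
from h import *
plan([.5395,.2181,.15],2.35);print(bot.observe()["moment"])
cv2.imwrite("pics/w9.png",viewer.grab_frame("wrist")[:,:,::-1])
crop("pics/w9.png","pics/w9c.png",260,160,380,280,5)
cv2.imwrite("pics/scene9.png",viewer.grab_frame("scene")[:,:,::-1])
crop("pics/scene9.png","pics/c9.png",340,200,440,290,6)
print(bot.observe()["moment"])
```

```text
t 13.30 pos [0.5402 0.2181 0.1358] rot [-3.1415e+00  5.0000e-04  1.7503e+00] F [-2.16 -1.49  5.5 ] w 0.0254
shift units [ 0.004 -0.03  -0.567] turn units [-1.000e-04  1.000e-04 -1.909e-01] rows 0.57 4.0
[-0.55299366  0.51239882  0.06508451]
[-0.49514674  0.51969611  0.06503147]
```

View pics/w9c.png

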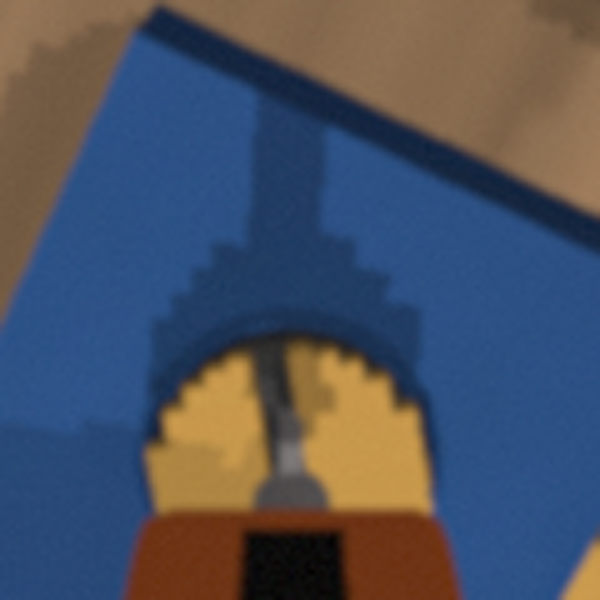

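View pics/c9.png

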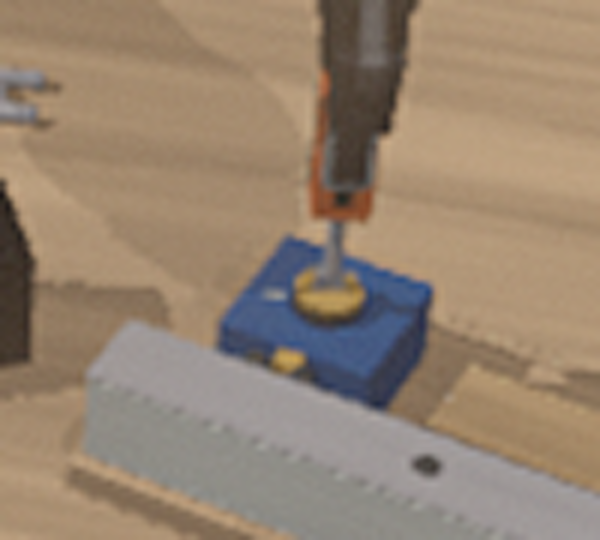

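Call:
{"op": "move_arm", "data": {"plan": [[0, 0, 0, 0, 0, 0.015], [0, 0, 0, 0, 0, 0.015], [0, 0, 0, 0, 0, 0.015], [0, 0, 0, 0, 0, 0.015], [0, 0, 0, 0, 0, 0]]}}

```text
clock: 13.9
position: [0.5403, 0.2181, 0.1358]
tool_rot: [3.142, 0.001, 1.562]
force: [-1.6, -2.3, 5.7]
grip_width: 0.0252
```

Run:
```python
from h import *
plan([.5395,.2181,.15],2.35);print(bot.observe()["moment"],bot.observe()["joint_efforts"])
```

```text
t 13.90 pos [0.5403 0.2181 0.1358] rot [3.1415e+00 5.0000e-04 1.5619e+00] F [-1.64 -2.35  5.7 ] w 0.0252
shift units [-0.002 -0.03  -0.566] turn units [-0.000e+00  2.000e-04 -2.509e-01] rows 0.57 5.25
[-0.56520087  0.46237718  0.02461318] [ -0.9975199  -88.99965763  -8.14716071 -30.11169791  -0.30737042
  -1.07994217  -1.13931097]
```

Call:
{"op": "move_arm", "data": {"plan": [[0, 0, 0, 0, 0, 0.012], [0, 0, 0, 0, 0, 0.012], [0, 0, 0, 0, 0, 0]]}}

```text
clock: 14.2
position: [0.5403, 0.2181, 0.1358]
tool_rot: [3.141, 0.001, 1.487]
force: [-1.6, -1.7, 4.9]
grip_width: 0.0256
```

Run:
```python
from h import *
plan([.5395,.2181,.15],2.35);print(bot.observe()["moment"],bot.observe()["joint_efforts"])
cv2.imwrite("pics/w10.png",viewer.grab_frame("wrist")[:,:,::-1])
crop("pics/w10.png","pics/w10c.png",260,160,380,280,5)
cv2.imwrite("pics/scene10.png",viewer.grab_frame("scene")[:,:,::-1])
crop("pics/scene10.png","pics/c10.png",340,200,440,290,6)
```

```text
t 14.20 pos [0.5403 0.2181 0.1358] rot [3.1415e+00 5.0000e-04 1.4868e+00] F [-1.63 -1.68  4.89] w 0.0256
shift units [-0.001 -0.032 -0.567] turn units [-0.000e+00  2.000e-04 -2.748e-01] rows 0.57 5.75
[-0.60307398  0.43399618  0.06205327] [ -0.96191078 -88.92668009  -7.84376532 -30.10075808  -0.30435003
  -1.04749024  -0.91474514]
```

View pics/w10c.png

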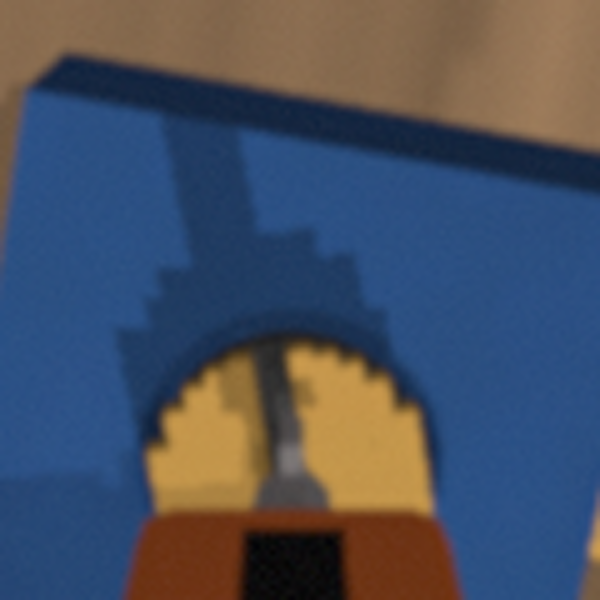

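View pics/c10.png

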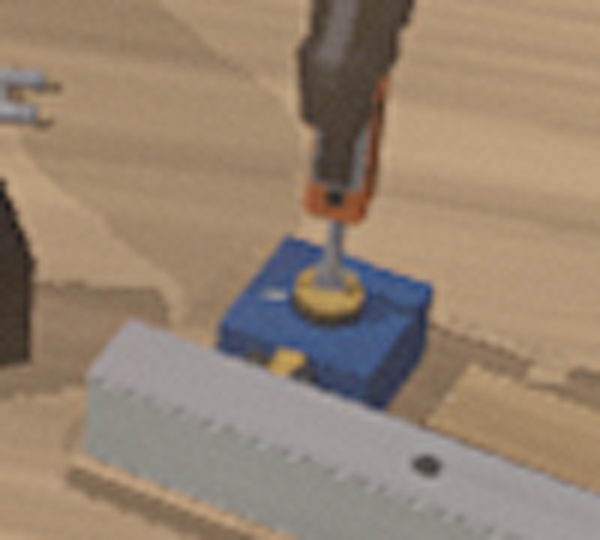

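Call:
{"op": "move_arm", "data": {"plan": [[0, 0, 0, 0, 0, 0.008], [0, 0, 0, 0, 0, 0.008], [0, 0, 0, 0, 0, 0]]}}

```text
clock: 14.6
position: [0.5403, 0.2181, 0.1358]
tool_rot: [3.141, 0.0, 1.437]
force: [-0.8, -3.1, 6.3]
grip_width: 0.0256
```

Run:
```python
from h import *
plan([.5395,.2181,.15],2.35);print(bot.observe()["moment"],bot.observe()["joint_efforts"][-1])
```

```text
t 14.60 pos [0.5403 0.2181 0.1358] rot [3.1415e+00 4.0000e-04 1.4369e+00] F [-0.78 -3.05  6.34] w 0.0256
shift units [-0.003 -0.032 -0.567] turn units [-0.000e+00  1.000e-04 -2.906e-01] rows 0.57 6.09
[-0.58059781  0.45986391  0.03881082] -0.6238239258527756
```

Call:
{"op": "move_arm", "data": {"plan": [[0, 0, 0, 0, 0, 0.008], [0, 0, 0, 0, 0, 0]]}}

```text
clock: 14.8
position: [0.5403, 0.2181, 0.1359]
tool_rot: [3.141, 0.0, 1.412]
force: [-1.4, -2.0, 5.1]
grip_width: 0.0249
```

Run:
```python
from h import *
import pickle
plan([.5395,.2181,.15],2.35);print(bot.observe()["moment"],bot.observe()["joint_efforts"][-1])
c=viewer.camera_info("wrist")
cv2.imwrite("pics/w11.png",viewer.grab_frame("wrist")[:,:,::-1]);pickle.dump(c,open("w11.pkl","wb"))
crop("pics/w11.png","pics/w11c.png",260,160,380,280,5)
cv2.imwrite("pics/scene11.png",viewer.grab_frame("scene")[:,:,::-1])
crop("pics/scene11.png","pics/c11.png",340,200,440,290,6)
```

```text
t 14.80 pos [0.5403 0.2181 0.1359] rot [3.1414e+00 4.0000e-04 1.4119e+00] F [-1.42 -1.96  5.14] w 0.0249
shift units [-0.005 -0.032 -0.566] turn units [-0.000e+00  1.000e-04 -2.986e-01] rows 0.57 6.25
[-0.60135745  0.380803    0.10430666] -0.5663052387535572
```

View pics/w11c.png

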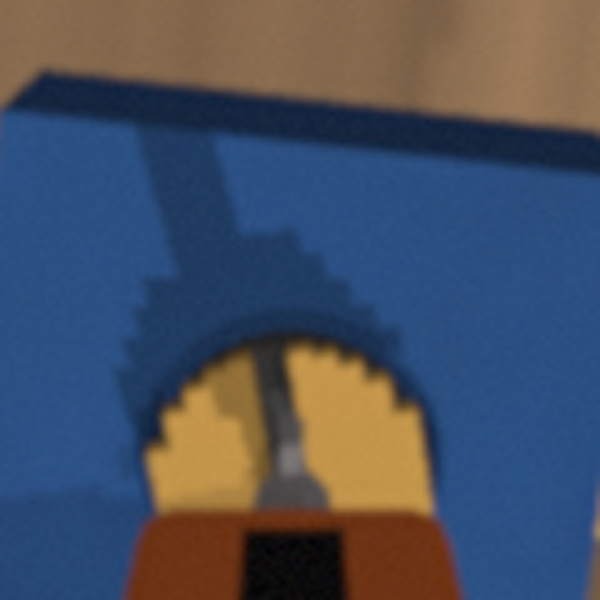

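View pics/c11.png

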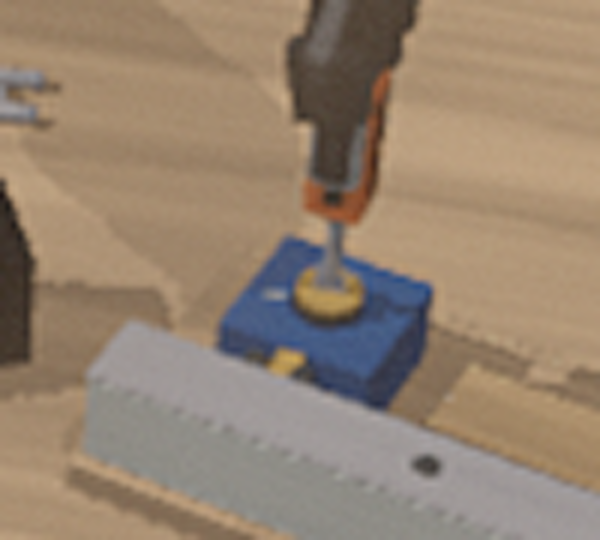

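```bash
cat >> h.py <<'E'
def slot(png,c,z=.066,rows=None):
    hsv=cv2.cvtColor(cv2.imread(png),cv2.COLOR_BGR2HSV)
    m=cv2.inRange(hsv,(12,90,80),(35,255,255))
    out=[]
    for y in rows:
        xs=[x for x in range(300,338) if not m[y,x]]
        # dark run containing near 315
        runs=[];
        for x in xs:
            if runs and x==runs[-1][-1]+1: runs[-1].append(x)
            else: runs.append([x])
        runs=[r for r in runs if 3<=len(r)<=13 and r[0]>300 and r[-1]<337]
        if runs: out.append((np.mean(runs[0]),y,len(runs[0])))
    P=np.array([plane(c,(o[0],o[1]),z) for o in out]);d=np.linalg.svd(P-P.mean(0))[2][0]
    print(np.round(out,1).tolist());print("slot dir",np.arctan(d[1]/d[0]))
E
python3 - <<'E'
from h import *
import pickle
slot("pics/w4.png",pickle.load(open("w4.pkl","rb"))[0],rows=range(160,200,3))
c=pickle.load(open("w11.pkl","rb"))
slot("pics/w11.png",c,rows=range(230,248))
b=cv2.inRange(cv2.cvtColor(cv2.imread("pics/w11.png"),cv2.COLOR_BGR2HSV),(100,120,90),(130,255,255))
E
```

```text
[[313.5, 160.0, 4.0], [314.5, 163.0, 4.0], [314.5, 166.0, 4.0], [314.5, 169.0, 4.0], [315.5, 172.0, 4.0], [315.5, 175.0, 4.0], [315.5, 178.0, 4.0], [316.5, 181.0, 4.0], [316.5, 184.0, 4.0], [317.0, 187.0, 5.0], [317.5, 190.0, 4.0], [317.5, 193.0, 4.0], [318.0, 196.0, 5.0], [318.5, 199.0, 4.0]]
slot dir -0.7929266144161833
[[313.0, 231.0, 7.0], [313.5, 232.0, 6.0], [313.5, 233.0, 6.0], [313.5, 234.0, 6.0], [314.0, 235.0, 5.0], [314.5, 236.0, 6.0], [314.5, 237.0, 6.0], [314.5, 238.0, 6.0], [314.5, 239.0, 6.0], [315.0, 240.0, 5.0], [315.0, 241.0, 5.0], [315.5, 242.0, 6.0], [315.5, 243.0, 6.0], [316.0, 244.0, 7.0], [316.0, 245.0, 7.0], [316.5, 246.0, 6.0], [316.5, 247.0, 6.0]]
slot dir -1.5277842796804675
```

Call:
{"op": "move_arm", "data": {"plan": [[0, 0, 0, 0, 0, 0.008], [0, 0, 0, 0, 0, 0]]}}

```text
clock: 15.1
position: [0.5403, 0.2181, 0.1358]
tool_rot: [3.142, 0.0, 1.387]
force: [-1.5, -1.5, 5.9]
grip_width: 0.0253
```

```bash
cat > k.py <<'E'
from h import *
import sys
plan([.5395,.2181,.15],2.35);print(bot.observe()["moment"],bot.observe()["joint_efforts"][-1])
c=viewer.camera_info("wrist");f=f"pics/{sys.argv[1]}.png"
cv2.imwrite(f,viewer.grab_frame("wrist")[:,:,::-1])
slot(f,c,rows=range(231,248))
print(bot.observe()["moment"])
E
python3 k.py w12
```

```text
t 15.10 pos [0.5403 0.2181 0.1358] rot [3.1415e+00 4.0000e-04 1.3868e+00] F [-1.53 -1.47  5.94] w 0.0253
shift units [-0.006 -0.03  -0.567] turn units [-0.000e+00  1.000e-04 -3.066e-01] rows 0.57 6.42
[-0.58393665  0.4535452   0.07518457] -0.5848778039216995
[[312.5, 231.0, 6.0], [313.0, 232.0, 5.0], [313.0, 233.0, 5.0], [313.5, 234.0, 6.0], [313.5, 235.0, 6.0], [313.5, 236.0, 6.0], [314.0, 237.0, 5.0], [314.0, 238.0, 5.0], [314.5, 239.0, 6.0], [314.5, 240.0, 6.0], [314.5, 241.0, 6.0], [315.0, 242.0, 5.0], [315.5, 243.0, 6.0], [316.0, 244.0, 7.0], [316.0, 245.0, 7.0], [316.0, 246.0, 7.0], [316.5, 247.0, 6.0]]
slot dir -1.5292132336161182
[-0.57766023  0.4260531   0.09547287]
```

Call:
{"op": "move_arm", "data": {"plan": [[0, 0, 0, 0, 0, 0.008], [0, 0, 0, 0, 0, 0]]}}

```text
clock: 15.35
position: [0.5403, 0.2181, 0.1358]
tool_rot: [3.141, 0.0, 1.362]
force: [-2.0, -1.3, 5.4]
grip_width: 0.0255
```

```bash
python3 k.py w13
```

```text
t 15.35 pos [0.5403 0.2181 0.1358] rot [3.1415e+00 4.0000e-04 1.3617e+00] F [-2.03 -1.35  5.37] w 0.0255
shift units [-0.007 -0.03  -0.567] turn units [-0.000e+00  1.000e-04 -3.146e-01] rows 0.57 6.59
[-0.60657608  0.46399366  0.05755049] -0.6118803843855858
[[312.0, 231.0, 7.0], [312.5, 232.0, 6.0], [312.5, 233.0, 6.0], [312.5, 234.0, 6.0], [313.0, 235.0, 5.0], [313.5, 236.0, 6.0], [313.5, 237.0, 6.0], [313.5, 238.0, 6.0], [314.0, 239.0, 5.0], [314.0, 240.0, 5.0], [314.5, 241.0, 6.0], [314.5, 242.0, 6.0], [315.5, 243.0, 6.0], [316.0, 244.0, 7.0], [316.0, 245.0, 7.0], [316.0, 246.0, 7.0], [316.0, 247.0, 7.0]]
slot dir -1.5251878618709118
[-0.59561955  0.48688795  0.09090591]
```

Run:
```python
from h import *
cv2.imwrite("pics/side13.png",viewer.grab_frame("side")[:,:,::-1])
crop("pics/side13.png","pics/s13.png",270,120,350,220,6)
crop("pics/w13.png","pics/w13b.png",200,150,450,350,3)
```

```text
(no output)
```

View pics/s13.png

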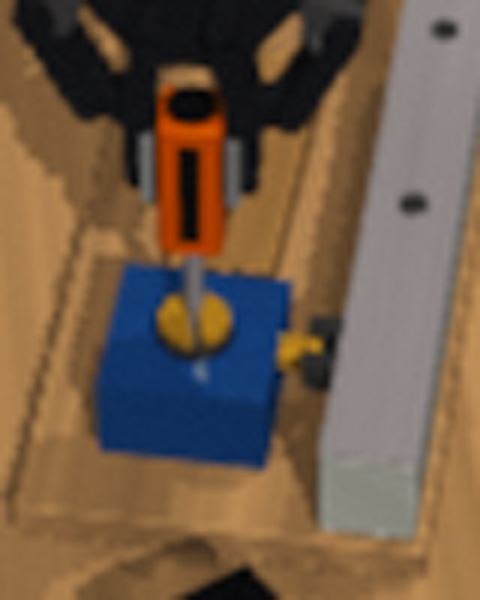

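View pics/w13.png

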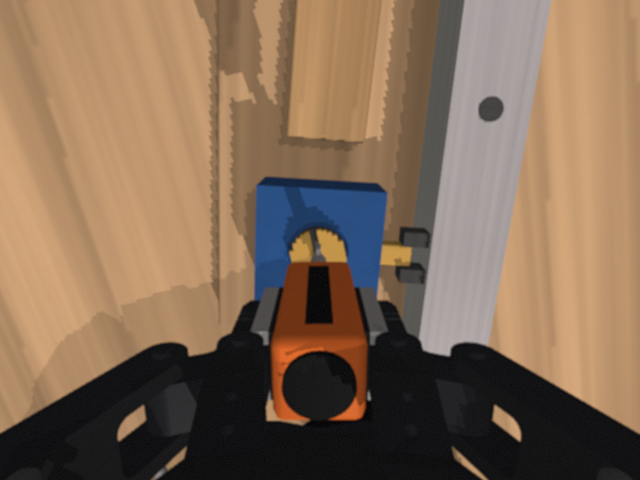

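Run:
```python
from h import *
im=[cv2.resize(cv2.imread(f"pics/{n}.png")[220:300,360:440],None,fx=5,fy=5,interpolation=cv2.INTER_CUBIC) for n in ("w11","w13")]
cv2.imwrite("pics/cmp.png",np.hstack(im)[:, :800])
crop("pics/w4.png","pics/w4d.png",310,190,400,270,6)
```

```text
(no output)
```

View pics/cmp.png

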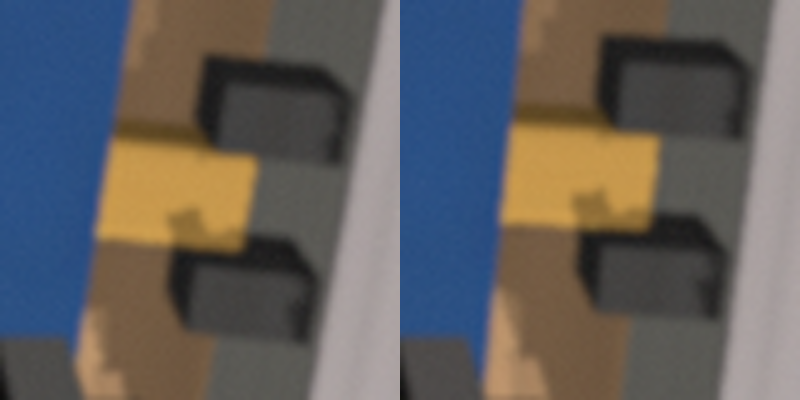

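View pics/w4d.png

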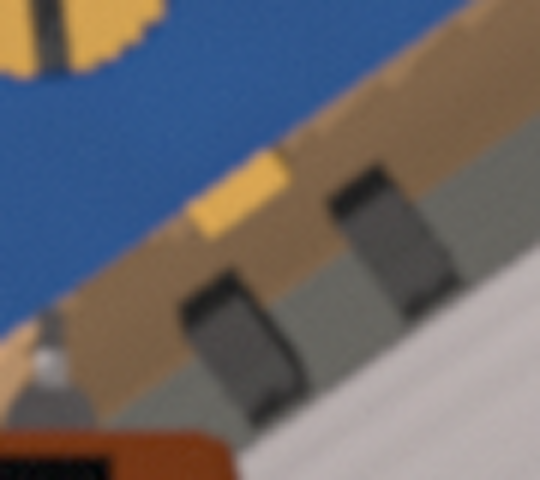

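Call:
{"op": "move_arm", "data": {"plan": [[0, 0, 0, 0, 0, 0.008], [0, 0, 0, 0, 0, 0]]}}

```text
clock: 15.65
position: [0.5403, 0.2181, 0.1358]
tool_rot: [3.141, 0.0, 1.337]
force: [-1.5, -2.3, 7.0]
grip_width: 0.0252
```

```bash
python3 k.py w14
```

```text
t 15.65 pos [0.5403 0.2181 0.1358] rot [3.1414e+00 4.0000e-04 1.3366e+00] F [-1.48 -2.29  6.95] w 0.0252
shift units [-0.007 -0.031 -0.566] turn units [-0.000e+00  2.000e-04 -3.226e-01] rows 0.57 6.76
[-0.62524023  0.47785334  0.07049286] -0.6396837159991264
[[311.0, 231.0, 7.0], [311.5, 232.0, 6.0], [312.0, 233.0, 5.0], [312.5, 234.0, 6.0], [312.5, 235.0, 6.0], [312.5, 236.0, 6.0], [313.0, 237.0, 5.0], [313.5, 238.0, 6.0], [313.5, 239.0, 6.0], [313.5, 240.0, 6.0], [314.0, 241.0, 5.0], [314.5, 242.0, 6.0], [314.5, 243.0, 6.0], [315.5, 244.0, 8.0], [316.0, 245.0, 7.0], [316.0, 246.0, 7.0], [316.0, 247.0, 7.0]]
slot dir -1.5153714151732518
[-0.59729804  0.4051481   0.17913026]
```

Run:
```python
from h import *
import pickle
def bolt(png,sl):
    hsv=cv2.cvtColor(cv2.imread(png),cv2.COLOR_BGR2HSV);m=np.zeros(hsv.shape[:2],np.uint8)
    y0,y1,x0,x1=sl;m[y0:y1,x0:x1]=cv2.inRange(hsv[y0:y1,x0:x1],(15,120,100),(32,255,255))
    cn=max(cv2.findContours(m,0,2)[0],key=cv2.contourArea);r=cv2.minAreaRect(cn);print(png,r[0],(round(r[1][0]+1,1),round(r[1][1]+1,1)),round(r[2],1),cv2.countNonZero(m));return r
for n in ("w9","w10","w11","w12","w13","w14"): bolt(f"pics/{n}.png",(220,300,370,430) )
bolt("pics/w4.png",(210,236,338,360))
```

```text
pics/w9.png (382.5999755859375, 279.1999816894531) (17.9, 24.6) 29.7 372
pics/w10.png (392.7647399902344, 263.941162109375) (26.7, 23.3) 14.0 556
pics/w11.png (395.2567443847656, 258.95947265625) (29.4, 23.5) 9.5 612
pics/w12.png (395.7804870605469, 256.9756164550781) (30.2, 23.3) 6.3 614
pics/w13.png (396.0368957519531, 255.0942840576172) (30.1, 23.3) 5.2 612
pics/w14.png (396.5, 253.0) (23.0, 30.0) 90.0 623
pics/w4.png (350.148681640625, 222.39190673828125) (8.0, 20.0) 54.0 129
```

Call:
{"op": "move_arm", "data": {"plan": [[0, 0, 0, 0, 0, -0.014], [0, 0, 0, 0, 0, -0.014], [0, 0, -0.1, 0, 0, 0], [0, 0, -0.15, 0, 0, 0], [0, 0, -0.3, 0, 0, 0]]}}

```text
clock: 16.2
position: [0.54, 0.2183, 0.1494]
tool_rot: [-3.141, 0.0, 1.425]
force: [-0.4, 0.5, -1.3]
grip_width: 0.0255
```

Call:
{"op": "move_arm", "data": {"plan": [[0, 0, -0.6, 0, 0, 0], [0, 0, -0.9, 0, 0, 0], [0, 0, -0.9, 0, 0, 0], [-0.5, 0, -0.3, 0, 0, 0], [-0.5, 0, 0, 0, 0, 0]]}}

```text
clock: 16.7
position: [0.5369, 0.1927, 0.2181]
tool_rot: [3.14, -0.001, 1.425]
force: [0.2, 0.2, -2.8]
grip_width: 0.0249
```

Run:
```python
from h import *
import pickle
plan([.542,-.2763,.22],.333)
c=viewer.camera_info("wrist");s=bot.observe()
cv2.imwrite("pics/w15.png",viewer.grab_frame("wrist")[:,:,::-1]);pickle.dump((c,s),open("w15.pkl","wb"))
```

```text
t 16.70 pos [0.5369 0.1927 0.2181] rot [ 3.1398e+00 -6.0000e-04  1.4254e+00] F [ 0.18  0.15 -2.76] w 0.0249
shift units [-18.534   2.92   -0.082] turn units [ 0.0004 -0.0005  0.3477] rows 18.53 7.28
```

View pics/w15.png

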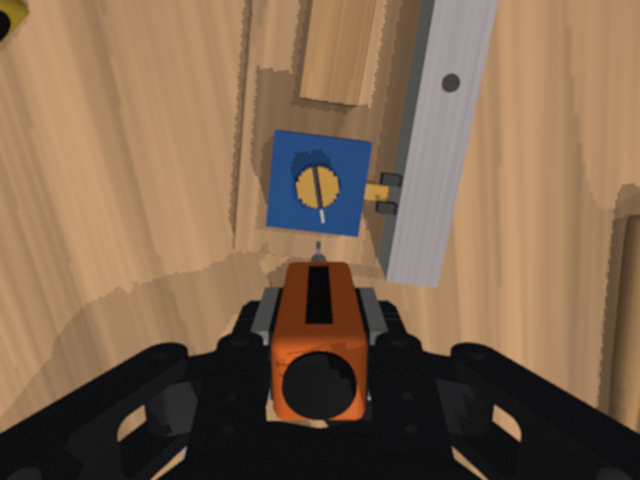

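Run:
```python
from h import *
import pickle
c,s=pickle.load(open("w15.pkl","rb"))
crop("pics/w15.png","pics/w15a.png",260,120,410,245,5)
slot("pics/w15.png",c,rows=range(172,203,3))
crop("pics/w15.png","pics/w15b.png",265,230,375,430,3)
```

```text
[[314.5, 172.0, 4.0], [315.5, 175.0, 4.0], [315.5, 178.0, 4.0], [316.5, 181.0, 4.0], [316.5, 184.0, 4.0], [317.5, 187.0, 4.0], [317.5, 190.0, 4.0], [318.0, 193.0, 3.0], [318.5, 196.0, 4.0], [319.0, 199.0, 3.0], [319.5, 202.0, 4.0]]
slot dir -1.5600608941549088
```

View pics/w15a.png

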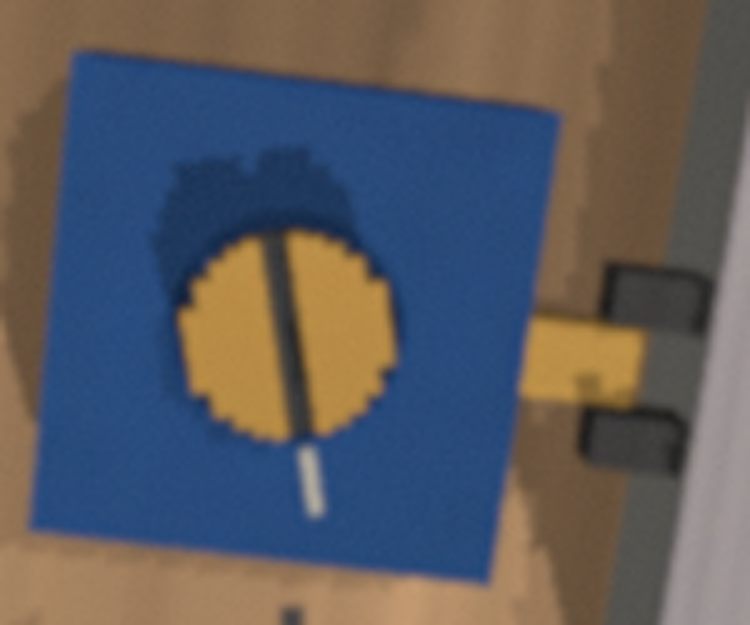

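View pics/w15b.png

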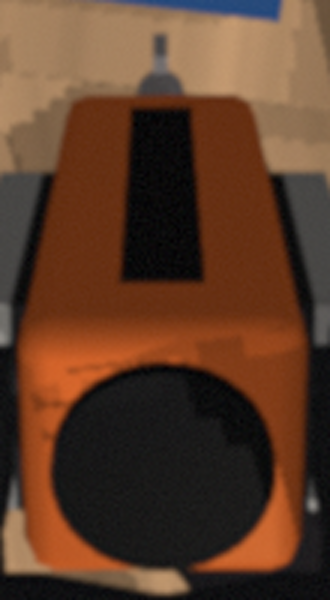

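Call:
{"op": "move_arm", "data": {"plan": [[-0.5, 0.08, 0, 0, 0, 0], [-1, 0.158, 0, 0, 0, 0], [-1, 0.158, 0, 0, 0, 0], [-1, 0.158, 0, 0, 0, 0], [-1, 0.158, 0, 0, 0, 0]]}}

```text
clock: 17.25
position: [0.5374, 0.0776, 0.2161]
tool_rot: [-3.14, 0.001, 1.425]
force: [0.0, -0.5, -1.0]
grip_width: 0.025
```

Call:
{"op": "move_arm", "data": {"plan": [[-1, 0.158, 0, 0, 0, 0], [-1, 0.158, 0, 0, 0, 0], [-1, 0.158, 0, 0, 0, 0], [-1, 0.158, 0, 0, 0, 0], [-1, 0.158, 0, 0, 0, 0]]}}

```text
clock: 17.75
position: [0.5386, -0.0488, 0.2161]
tool_rot: [-3.14, 0.0, 1.425]
force: [0.1, 0.3, -0.9]
grip_width: 0.0252
```

Call:
{"op": "move_arm", "data": {"plan": [[-1, 0.158, 0, 0, 0, 0], [-1, 0.158, 0, 0, 0, 0], [-1, 0.158, 0, 0, 0, 0], [-1, 0.158, 0, 0, 0, 0], [-1, 0.158, 0, 0, 0, 0]]}}

```text
clock: 18.25
position: [0.5398, -0.1752, 0.216]
tool_rot: [-3.14, -0.0, 1.425]
force: [-0.2, 0.7, -0.7]
grip_width: 0.0253
```

Call:
{"op": "move_arm", "data": {"plan": [[-1, 0.158, 0, 0, 0, 0], [-1, 0.158, 0, 0, 0, 0], [-1, 0.158, 0, 0, 0, 0], [-0.7, 0.11, 0, 0, 0, 0], [-0.3, 0.04, 0, 0, 0, 0.03]]}}

```text
clock: 18.75
position: [0.5407, -0.277, 0.216]
tool_rot: [-3.14, 0.0, 1.329]
force: [0.0, 1.0, -0.5]
grip_width: 0.0252
```

Call:
{"op": "move_arm", "data": {"plan": [[0, 0, 0, 0, 0, 0.047], [0, 0, 0, 0, 0, 0.047], [0, 0, 0, 0, 0, 0.047], [0, 0, 0, 0, 0, 0.047], [0, 0, 0, 0, 0, 0.047]]}}

```text
clock: 19.25
position: [0.5413, -0.2748, 0.2163]
tool_rot: [-3.141, 0.0, 0.587]
force: [-0.2, 0.4, -2.2]
grip_width: 0.0249
```

Run:
```python
from h import *
plan([.5423,-.2763,.219],.333)
```

```text
t 19.25 pos [ 0.5413 -0.2748  0.2163] rot [-3.1407e+00  5.0000e-04  5.8680e-01] F [-0.2   0.42 -2.16] w 0.0249
shift units [-0.     0.074 -0.108] turn units [-0.0003  0.0002  0.0808] rows 0.11 1.69
```

Call:
{"op": "move_arm", "data": {"plan": [[0, 0.074, 0, 0, 0, 0.04], [0, 0, 0, 0, 0, 0.041], [0, 0, 0, 0, 0, 0], [0, 0, 0, 0, 0, 0]]}}

```text
clock: 19.65
position: [0.5426, -0.276, 0.2165]
tool_rot: [-3.141, 0.001, 0.343]
force: [-0.3, 0.5, -1.6]
grip_width: 0.0253
```

Run:
```python
from h import *
import pickle
plan([.5423,-.2763,.219],.333)
c=viewer.camera_info("wrist");s=bot.observe()
cv2.imwrite("pics/w16.png",viewer.grab_frame("wrist")[:,:,::-1]);pickle.dump((c,s),open("w16.pkl","wb"))
crop("pics/w16.png","pics/w16a.png",260,170,380,270,6)
```

```text
t 19.65 pos [ 0.5426 -0.276   0.2165] rot [-3.1411e+00  6.0000e-04  3.4260e-01] F [-0.31  0.46 -1.64] w 0.0253
shift units [-0.014  0.006 -0.099] turn units [-0.0001  0.0002  0.0031] rows 0.1 0.06
```

View pics/w16a.png

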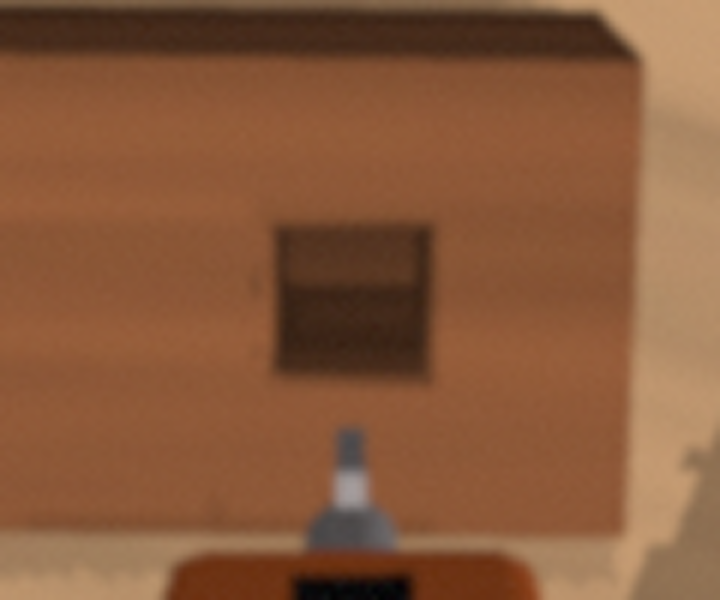

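Run:
```python
from h import *
import pickle
c,s=pickle.load(open("w16.pkl","rb"));R=toolR(s)
P=[plane(c,(260+x/6-.4,170+y/6-.4),.06) for x,y in ((276,227),(434,226),(276,378),(430,378))]
m=np.mean(P,0);print(m,np.linalg.norm(P[0]-P[1]),np.linalg.norm(P[0]-P[2]), (R.T@(m-s["position"]))[:2])
v=P[1]-P[0];print("yaw y",np.arctan2(v[1],v[0])+np.pi/2)
print(proj(c,s["position"]+R@np.array([.0064,0,.073])),260+350/6-.4,170+430/6-.4)
```

```text
[ 0.54261044 -0.27638701  0.06      ] 0.01920716149718845 0.01894153086941248 [2.63409229e-06 4.17278792e-04]
yaw y 0.350158622549237
[317.86210899 242.22525386] 317.93333333333334 241.26666666666668
```

Call:
{"op": "move_arm", "data": {"plan": [[0.01, 0.015, 0.4, 0, 0, 0.002], [0, 0, 0.8, 0, 0, 0], [0, 0, 0.8, 0, 0, 0], [0, 0, 0.6, 0, 0, 0], [0, 0, 0.6, 0, 0, 0]]}}

```text
clock: 20.2
position: [0.543, -0.2764, 0.1356]
tool_rot: [-3.141, 0.0, 0.333]
force: [1.0, -0.6, -1.4]
grip_width: 0.0254
```

Call:
{"op": "move_arm", "data": {"plan": [[0, 0, 0.7, 0, 0, 0], [0, 0, 0.7, 0, 0, 0], [0, 0, 0.45, 0, 0, 0], [0, 0, 0.15, 0, 0, 0], [0, 0, 0, 0, 0, 0]]}}

```text
clock: 20.7
position: [0.5432, -0.2764, 0.0867]
tool_rot: [-3.141, 0.0, 0.332]
force: [0.5, 0.5, -1.4]
grip_width: 0.0255
```

Call:
{"op": "move_arm", "data": {"plan": [[0, 0, 0.08, 0, 0, 0], [0, 0, 0.04, 0, 0, 0], [0, 0, 0, 0, 0, 0]]}}

```text
clock: 21.0
position: [0.5434, -0.2765, 0.0843]
tool_rot: [3.141, -0.0, 0.332]
force: [-0.6, -0.3, -1.3]
grip_width: 0.0255
```

Call:
{"op": "move_arm", "data": {"plan": [[0, 0, 0.03, 0, 0, 0], [0, 0, 0, 0, 0, 0]]}}

```text
clock: 21.2
position: [0.5433, -0.2764, 0.0833]
tool_rot: [3.142, -0.0, 0.332]
force: [0.2, -0.2, -1.9]
grip_width: 0.0251
```

Call:
{"op": "move_arm", "data": {"plan": [[0, 0, 0.025, 0, 0, 0], [0, 0, 0, 0, 0, 0]]}}

```text
clock: 21.4
position: [0.5433, -0.2765, 0.0829]
tool_rot: [3.141, -0.0, 0.332]
force: [-2.5, 1.0, 4.7]
grip_width: 0.0251
```

Call:
{"op": "move_arm", "data": {"plan": [[0, 0, 0.02, 0, 0, 0], [0, 0, 0, 0, 0, 0]]}}

```text
clock: 21.6
position: [0.5433, -0.2764, 0.0829]
tool_rot: [3.141, -0.0, 0.332]
force: [-4.7, 1.3, 14.1]
grip_width: 0.0255
```

Call:
{"op": "move_arm", "data": {"plan": [[0, 0, -0.015, 0, 0, 0], [0, 0, 0, 0, 0, 0]]}}

```text
clock: 21.8
position: [0.5434, -0.2764, 0.0829]
tool_rot: [3.141, -0.0, 0.332]
force: [-2.5, 1.6, 9.3]
grip_width: 0.0253
```

Call:
{"op": "move_arm", "data": {"plan": [[0, 0, 0, 0, 0, 0], [0, 0, 0, 0, 0, 0], [0, 0, 0, 0, 0, 0], [0, 0, 0, 0, 0, 0], [0, 0, 0, 0, 0, 0]], "claw": -1}}

```text
clock: 22.3
position: [0.5432, -0.2764, 0.0824]
tool_rot: [-3.142, 0.0, 0.332]
force: [-0.9, 0.2, 0.0]
grip_width: 0.0853
```

Call:
{"op": "move_arm", "data": {"plan": [[0, 0, 0, 0, 0, 0], [0, 0, -0.3, 0, 0, 0], [0, 0, -0.6, 0, 0, 0], [0, 0, -0.9, 0, 0, 0], [0, 0, -0.9, 0, 0, 0]]}}

```text
clock: 22.8
position: [0.5433, -0.2764, 0.1519]
tool_rot: [3.141, -0.0, 0.332]
force: [0.2, 0.1, 0.2]
grip_width: 0.0853
```

Call:
{"op": "move_arm", "data": {"plan": [[0, 0, -0.9, 0, 0, 0], [0, 0, -0.9, 0, 0, 0], [0, 0, -0.9, 0, 0, 0], [0, 0, -0.4, 0, 0, 0], [0, 0, 0, 0, 0, 0]]}}

```text
clock: 23.3
position: [0.5438, -0.2767, 0.2293]
tool_rot: [3.14, -0.002, 0.332]
force: [-0.3, -0.5, -0.5]
grip_width: 0.0851
```

Run:
```python
from h import *
plan([.5423,-.2763,.219],.333)
for n in ("wrist","side","scene"): cv2.imwrite(f"pics/{n}20.png",viewer.grab_frame(n)[:,:,::-1])
```

```text
t 23.30 pos [ 0.5438 -0.2767  0.2293] rot [ 3.1397e+00 -2.1000e-03  3.3210e-01] F [-0.26 -0.5  -0.48] w 0.0851
shift units [-0.052 -0.033  0.411] turn units [ 0.0006 -0.0007 -0.0003] rows 0.41 0.02
```

View pics/wrist20.png

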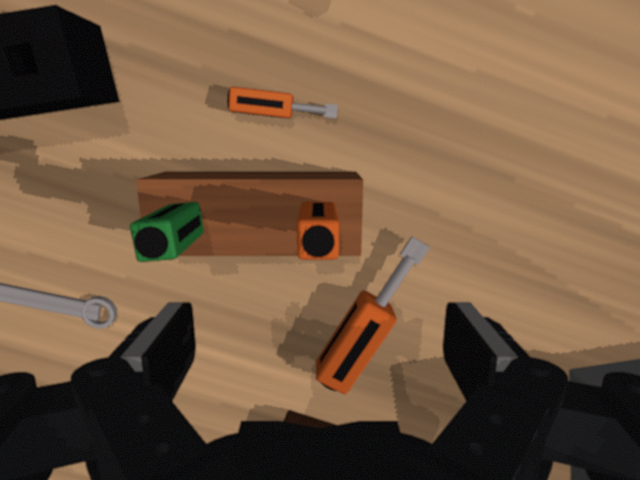

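View pics/side20.png

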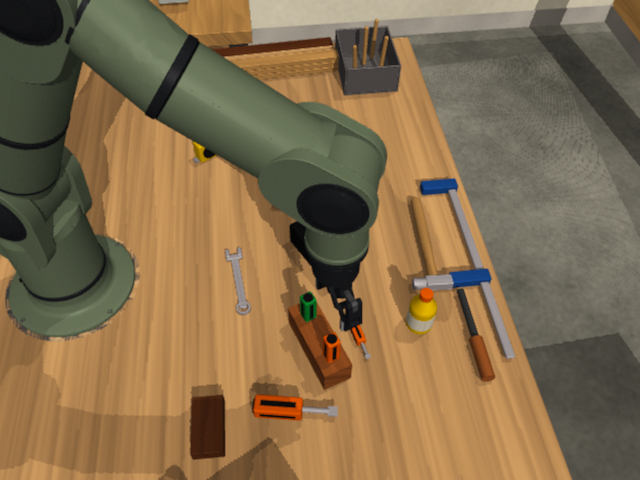

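View pics/scene20.png

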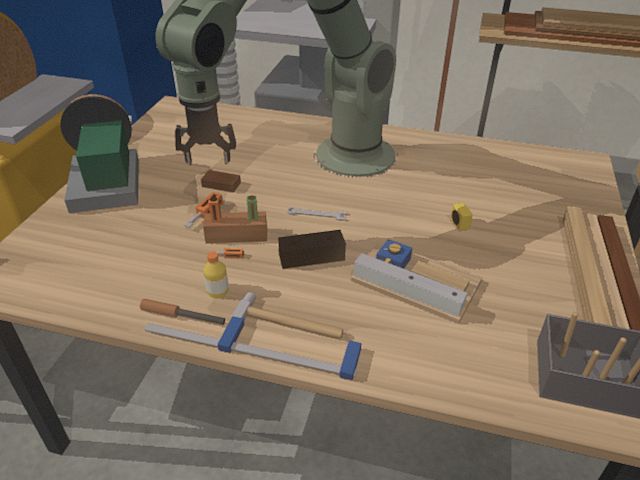

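```bash
python3 -c "
from workcell import workorder;print(workorder.job_done())"
```

```text
the job is handed in; nothing more can be done
None
```

The brass bolt is fully home and the orange screwdriver is back upright in its hole in the stand. I released it, raised the arm clear and handed the job in at about 23 s of the 72 s allowed.

**Bolt and screw**
- I turned the screw clockwise about 0.77 rad with the blade in the slot. The press stayed at or below roughly 9.5 N and eased to about 6–8 N while turning.
- The bolt's visible length in the wrist camera stopped growing at about 30 px, while I turned the tool another 0.05 to 0.075 rad.
- A clear view after lifting showed the slot at −1.560 rad. I expected −1.562 rad for the end stop, and the slot pointed straight at the white mark.
- While the blade was still in the slot the same measurement read −1.515 to −1.53 rad. That disagrees slightly; I put it down to the blade hiding part of the slot.
- I saw no sharp rise in turning torque at the stop, because the moment readings were noisy. That the screw reached its stop rests on the camera checks.

**Screwdriver**
- The handle touched the wood at the same height as when I picked it up. The contact briefly reached about 14 N, and I eased off before opening the gripper.
- The final wrist picture shows it upright in the hole, with the awl in place.

**Other things in the scene**
- The two look-alike drivers, large and small, stood on their tips at the start. Both were lying on the table in the first picture after I moved, and the arm had not come near them.
- The arm blocked the side view of the fence in the last pictures, so the bolt's final state relies on the earlier wrist view.

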